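# Load the autosampler with sample tubes

### The arm

A 6-joint arm with a two-finger parallel gripper is mounted at the origin on the work surface. World frame = base frame: x ahead of the robot, y to its left, z up, the work surface at z = 0. Lengths are in m, angles in rad, forces in N, time in s.
With the tool pointing down it reaches from about 0.3 to 0.875 m from the base axis. Payload 6.4 kg.
Tool frame: the origin (TCP) lies on the centre line of the jaws, within the pads' length; the fingertips stand 8 mm ahead of it and the grasp point (between the pads) lies 11 mm behind it; z points along the fingers, y is the line along which they close (so a half turn about z gives the same grasp; the last joint's range is limited). The gripper opens to 85 mm and grips with 20 to 120 N. Pads are 22 mm wide; open, the fingers measure 114 mm over their backs; the gripper's body (76 mm by 85 mm) begins 54 mm behind the grasp point. The pads swing forward as they close: fully open they stand 13 mm farther back than shut.
Start: joints at [1.07, 0.181, 1.607, -0, 1.354, -0.206], TCP at [0.167, 0.55, 0.239] pointing down, gripper open.
Joint ranges: [-2.99, 2.99], [-0.89, 2.07], [0.3, 2.58], [-1.14, 4.28], [0, 2.63], [-3.12, 3.12]. Speed limits (rad/s): [2.57, 2.57, 3.01, 3.14, 3.14, 3.14].

### API

Orientations are given as a unit quaternion [w, x, y, z].
In Python, from bench import ctrl gives the robot as it stands.
- The arm moves only by the shell command python3 -m handwheel 'ROWS' [OPENING]. ROWS is JSON, a list that holds one entry, the list of rows, each a list of 4 numbers: the shift along the tool's x, y, z each as a share of 20 cm, from -1 to 1, then the turn about the tool's z as a share of 1.5 rad, from -1 to 1. In form: [[[x, y, z, twist], ...]]. A call has 1 to 10 rows; each row is the pose to reach, as a shift and turn from the pose commanded when the call began, along the tool's axes at that moment; what a row does not reach only later rows make up. A row lasts 1/8 s, in which the tool goes at most 62.5 mm and 10.7 degrees, less where a joint would pass 70% of its speed; a pose out of reach is approached as far as the arm can. A call with a number of a shift or a turn outside -1 to 1 is refused whole. A call with a gripper value outside its range is refused whole. OPENING is the finger opening in mm, from 0 to 85.4, set as the call begins (- or left out, the last holds). The fingers move at their own pace and stop on an object; the grip force is fixed at half the most. Time passes only in rows, so rows that repeat a pose let the fingers close. It gives the time, the measured TCP pose, the force, the opening and the grip force at its end, in the units of the state.
- ctrl.get_obs(): the state, without advancing time (a new reading comes with each control period).
- ctrl.camera(name): name is "side" or "top" or "wrist"; returns a dict with "color" (420x560x3 uint8, red, green, blue), "range_z" (420x560 float32, m along the optical axis (not along the pixel's ray), 0 where there is no reading), "K" (3x3 intrinsics, pixels), "pose" (4x4, takes a point from camera to world coordinates); the wrist camera has in their place "T_tool_cam" (4x4, takes a point from camera to tool coordinates, whose origin is the TCP and whose axes are the flange's). Camera axes: x right, y down, z forward; pixel columns grow to the right and rows downward; lengths in m; the calibration is good to about 2 mm. The wrist camera is an equidistant fisheye: a pixel r from the principal point sees the ray r / f radians off the axis. A picture is of the moment at which its call begins: read the wrist's pose just before it.
- ctrl.hand_in(): hands the job in; it is judged then, once.
The state is a dict: "time_s": time; "q": joint angles; "dq": joint speeds; "joint_efforts": joint torques, N m; "eef_pos": TCP position; "eef_rot": TCP orientation; "wrist_force": force on the tool from outside, world axes, zero at the start; "torque": the same for the moment, N m; "opening": opening from 0.0 (shut) to 1.0 (fully open); "grasp_force": force on a finger pad.
Only numpy, scipy, OpenCV 4.12 (cv2) and the standard library are available. Lean on these libraries where they do the work, as an engineer would, in place of code of your own. Each camera call takes 0.05 s, during which the arm holds its last target. There are 200 camera calls.

### The job

Stand every capped tube from the slant rack upright, bottom down, in a socket of its own in the sample tray while the tray is still out on the bench. Then carry the loaded tray level by its yellow bar, set it on the autosampler's apron and slide it under the rails until it is fully home against the back; swing the red-pinned catch right across its front to its stop, and finally press the green start button fully down. Leave the bottle, the jar and the mouse where they are.

Things in the scene. Friction and masses are not known exactly. Their poses are not given: they have to be found in the camera images.
- sampler: Autosampler: fixed white instrument, 335 mm deep, 230 mm wide. Origin on the bench below the centre of its tray bay; x points into the bay, y left (seen facing the mouth), z up. The bay floor is 20 mm above the bench, from x -100 (front edge of the apron) to x +70, where the 90 mm high rear housing is the back stop. A needle tower, 170 mm high, stands at x 160 to 230, y -105 to 80.
- bay_home (a point): On the bay floor (sampler frame 0, 0, 20 mm): the tray's origin lies here when the tray is home, its edge against the rear housing. Axes as the sampler; the tray is square to them, either end first.
- bay_mouth (a point): On the bay floor, centre of the rails' mouth (sampler frame x -20). From here to x +70 two side rails form a channel 190 mm wide; on each a lip reaches 10 mm inwards over the tray's edge, its underside 12 mm above the floor, so the tray can only be slid in level along +x. Guides flare out in front of the rails to x -50; before that the apron is open.
- tray: Sample tray, loose, 0.4 kg: steel base plate 140 mm (x) by 184 mm (y), 6 mm thick, with six blue square sockets 19 mm wide, open on top, centres at x -48 and +48, y -44, 0 and +44 mm. Socket floor 6 mm and rim 50 mm above the origin. Origin: centre of the plate's underside, z up. A loaded tray's tubes reach 110 mm above it.
- tray_bar (a point): Middle of the tray's yellow carrying bar (runs along the tray's y between the rows of sockets, 14 by 14 mm in section, centre 105 mm above the tray's origin, on posts at y -74 and +74 mm). The tray balances here. Axes as the tray.
- rack: Fixed slant rack, 214 mm (y) by 100 mm (x). Five grooves 40 mm apart (y -80 to 80) in a sloping white bed, in which tubes lie at 45 degrees, their axes along the rack's +x and up, caps uppermost. The bed carries the lower 60 mm of a tube; the cap end beyond it is free all round. Origin: on the bench, about below the tubes' upper parts.
- catch (a joint): Tray catch: steel bar, 58 mm long, turning level about an upright pivot at the right of the bay mouth (sampler frame x -79, y -105 mm), with an upright red pin. 0 rad: open, swung out to the front right (210 degrees from the sampler's x axis). It turns clockwise seen from above as it closes; 2.09 rad: its stop, along +y across the front of the home tray. About 1 N at the pin; stays where left.
- catch_pin (a point): On the axis of the catch's red pin (12 mm thick, upright, 50 mm from the pivot), 77 mm above the bench; the pin's top is 95 mm above the bench, the bar's top 33 mm. If the tray is not home the bar strikes it.
- start (a joint): The green start button on top of the rear housing: travel in m, 0 = out, 0.006 = fully down; springs back; fully down takes about 4 N.
- start_top (a point): Centre of the start button's top face (26 mm across), about 108 mm above the bench when out. Two small amber vials, tops 125 mm above the bench, stand about 105 and 135 mm to its right.
- bottle: White squeeze bottle with a red band, 60 mm thick, 170 mm tall; a bystander. Origin: centre of its underside.
- jar: Amber jar with a black lid, 56 mm thick, 80 mm tall; a bystander. Origin: centre of its underside.
- mouse: Black computer mouse, 100 by 60 by 30 mm, on a blue mat; a bystander. Origin: centre of its underside.
- tube1: Glass sample tube with a red screw cap, 104 mm long, 25 g: glass 16 mm thick with a round bottom, cap 19 mm thick over the last 20 mm. Origin: the tip of the round bottom; z runs along the tube to the cap. Starts in the slant rack; may be absent.
- tube2: Glass sample tube with a yellow screw cap, 104 mm long, 25 g: glass 16 mm thick with a round bottom, cap 19 mm thick over the last 20 mm. Origin: the tip of the round bottom; z runs along the tube to the cap. Starts in the slant rack; may be absent.
- tube3: Glass sample tube with a green screw cap, 104 mm long, 25 g: glass 16 mm thick with a round bottom, cap 19 mm thick over the last 20 mm. Origin: the tip of the round bottom; z runs along the tube to the cap. Starts in the slant rack; may be absent.
- tube4: Glass sample tube with an orange screw cap, 104 mm long, 25 g: glass 16 mm thick with a round bottom, cap 19 mm thick over the last 20 mm. Origin: the tip of the round bottom; z runs along the tube to the cap. Starts in the slant rack; may be absent.
- tube5: Glass sample tube with a white screw cap, 104 mm long, 25 g: glass 16 mm thick with a round bottom, cap 19 mm thick over the last 20 mm. Origin: the tip of the round bottom; z runs along the tube to the cap. Starts in the slant rack; may be absent.
There are look-alikes about, which are no part of the job. Leave any black, purple or turquoise look-alike of the tube3 alone.

How it is judged:
On the way, in this order (a step that is already met when the one before it is completed fails the run):
1. every tube stands upright in a socket of the tray, the tray still out of the autosampler's bay (z of tube1 in the frame of tray between 0 and 0.016 m and angle between each of tube1, tube2, tube3, tube4, tube5's own z axis and vertical below 0.17 rad and x of tube1 in the frame of tray between -0.065 and 0.065 m and y of tube1 in the frame of tray between -0.065 and 0.065 m and z of tube2 in the frame of tray between 0 and 0.016 m and x of tube2 in the frame of tray between -0.065 and 0.065 m and y of tube2 in the frame of tray between -0.065 and 0.065 m and z of tube3 in the frame of tray between 0 and 0.016 m and x of tube3 in the frame of tray between -0.065 and 0.065 m and y of tube3 in the frame of tray between -0.065 and 0.065 m and z of tube4 in the frame of tray between 0 and 0.016 m and x of tube4 in the frame of tray between -0.065 and 0.065 m and y of tube4 in the frame of tray between -0.065 and 0.065 m and z of tube5 in the frame of tray between 0 and 0.016 m and x of tube5 in the frame of tray between -0.065 and 0.065 m and y of tube5 in the frame of tray between -0.065 and 0.065 m and distance between tray and bay_home above 0.05 m), for 0.2 s.
2. the loaded tray is fully home in the autosampler (z of tube1 in the frame of tray between 0 and 0.016 m and angle between each of tube1, tube2, tube3, tube4, tube5's own z axis and vertical below 0.17 rad and x of tube1 in the frame of tray between -0.065 and 0.065 m and y of tube1 in the frame of tray between -0.065 and 0.065 m and z of tube2 in the frame of tray between 0 and 0.016 m and x of tube2 in the frame of tray between -0.065 and 0.065 m and y of tube2 in the frame of tray between -0.065 and 0.065 m and z of tube3 in the frame of tray between 0 and 0.016 m and x of tube3 in the frame of tray between -0.065 and 0.065 m and y of tube3 in the frame of tray between -0.065 and 0.065 m and z of tube4 in the frame of tray between 0 and 0.016 m and x of tube4 in the frame of tray between -0.065 and 0.065 m and y of tube4 in the frame of tray between -0.065 and 0.065 m and z of tube5 in the frame of tray between 0 and 0.016 m and x of tube5 in the frame of tray between -0.065 and 0.065 m and y of tube5 in the frame of tray between -0.065 and 0.065 m and x of tray in the frame of sampler between -0.006 and 0.006 m and y of tray in the frame of sampler between -0.007 and 0.007 m and z of tray in the frame of sampler between 0.014 and 0.026 m and angle between the x axis of tray and the x axis of sampler, either way round below 0.08 rad and angle between tray's own z axis and vertical below 0.06 rad), for 0.2 s.
3. the catch is swung across the tray to its stop (all of step 2 and value of joint catch above 1.85 rad), for 0.2 s.
4. the start button is pressed fully down (all of step 3 and value of joint start above 0.0045 m), for 0.05 s.
At the end, for the whole second after the job is handed in: Every tube stands in a tray socket, bottom within 10 mm of its floor, upright within 10 degrees; the tray is home within 6 mm, flat, square and at rest; the catch is at 1.85 rad or more (stop at 2.09); the start button has been pressed (4.5 of its 6 mm) and is out again (all of step 3 and value of joint start below 0.002 m and linear speed of tray below 0.02 m/s); the robot touches nothing.
It fails at once if the bottle is moved more than 30 mm (distance of bottle from where it was at the start of the episode above 0.03 m).
It fails at once if the jar is moved more than 30 mm (distance of jar from where it was at the start of the episode above 0.03 m).
It fails at once if the mouse is moved more than 30 mm (distance of mouse from where it was at the start of the episode above 0.03 m).
It fails at once if the tray is tipped more than 25 degrees (angle between tray's own z axis and vertical above 0.44 rad).
Of tube1, tube2, tube3, tube4, tube5 only 3 to 5 are there at a start; the rules pass over those that are not, and their reading is None.
At some moment in a run one of tray may be knocked a few centimetres aside while the robot is not near it.
It also fails if it takes over 210 s, if anything falls off the work surface, if the arm or the gripper's body presses on something with over 40 N, if the wrist force passes 120 N, or if a joint passes its speed limit or range.

## Working session

There is one attempt and no reset: what is moved stays moved. The work goes in short steps, Python scripts to look and compute and a shell command to move; the robot and the scene stay as the last step left them, time stands still between calls to the robot, and variables do not carry over. Pictures are saved under pics/ and viewed, at most 16 in all, crops included, and the job is handed in when it is done.

```bash
ls; mkdir -p pics; cat > h.py <<'E'
import numpy as np,cv2
from bench import ctrl
from scipy.spatial.transform import Rotation as R
def save(n,img): cv2.imwrite(f'pics/{n}.png',img[:,:,::-1])
def grab(n):
    c=ctrl.camera(n); np.savez(f'{n}.npz',**c); return c
def pts(c):
    v,u=np.mgrid[:420,:560]; z=c['range_z']; K=c['K']
    p=np.stack([(u-K[0,2])/K[0,0]*z,(v-K[1,2])/K[1,1]*z,z],-1)
    P=p@c['pose'][:3,:3].T+c['pose'][:3,3]; P[z==0]=np.nan; return P
E
python3 - <<'E'
from h import *
o=ctrl.get_obs(); print({k:np.round(v,3) for k,v in o.items()})
for n in('top','side'):
    c=grab(n); save(n+'0',c['color']); print(n,c['K'].round(1).tolist(),c['pose'].round(3).tolist())
E
```

```text
pics
{'time_s': np.float64(0.0), 'q': array([ 1.07 ,  0.182,  1.608, -0.   ,  1.354, -0.206]), 'dq': array([ 0.003, -0.   ,  0.   , -0.   , -0.001,  0.001]), 'joint_efforts': array([ 1.0000e-03, -4.4489e+01, -3.5133e+01, -0.0000e+00,  9.0000e-03,
        0.0000e+00]), 'eef_pos': array([0.167, 0.55 , 0.238]), 'eef_rot': array([-0.   ,  0.147,  0.989, -0.001]), 'wrist_force': array([-0.052,  0.334, -0.842]), 'torque': array([ 0.016, -0.011, -0.002]), 'grasp_force': np.float64(0.0), 'opening': np.float64(0.999)}
top [[511.6, 0.0, 287.2], [0.0, 511.6, 209.2], [0.0, 0.0, 1.0]] [[-0.009, -0.981, 0.193, 0.259], [-1.0, 0.006, -0.015, -0.009], [0.013, -0.193, -0.981, 1.447], [0.0, 0.0, 0.0, 1.0]]
side [[454.6, 0.0, 274.7], [0.0, 454.6, 203.7], [0.0, 0.0, 1.0]] [[-0.916, -0.302, 0.265, 0.177], [-0.402, 0.704, -0.586, 0.773], [-0.009, -0.643, -0.766, 1.131], [0.0, 0.0, 0.0, 1.0]]
```

View pics/top0.png

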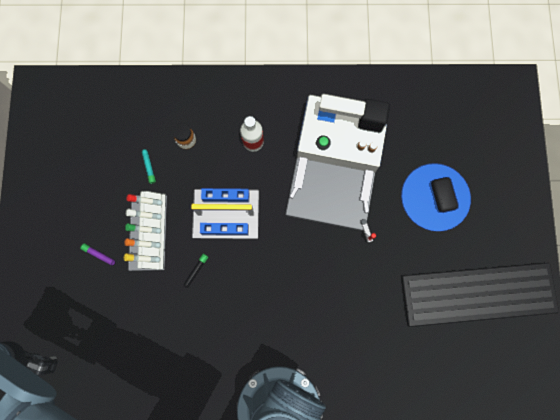

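View pics/side0.png

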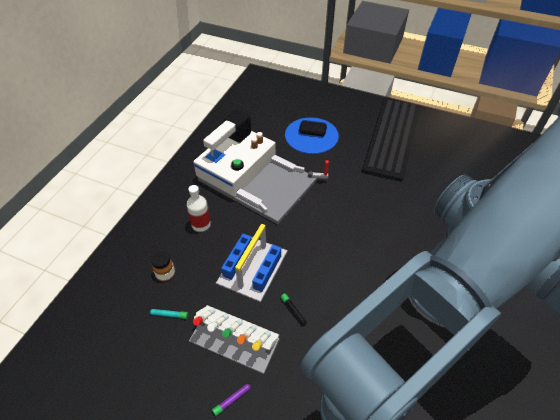

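```bash
cat > m.py <<'E'
from h import *
from scipy import ndimage as N
R_={'red':[(0,8),(172,180)],'orange':[(9,17)],'yellow':[(20,32)],'green':[(50,75)],'blue':[(105,125)]}
def mask(col,name,s=140,v=70):
    h=cv2.cvtColor(col,cv2.COLOR_RGB2HSV); m=np.zeros(h.shape[:2],bool)
    for a,b in R_[name]: m|=(h[...,0]>=a)&(h[...,0]<=b)&(h[...,1]>=s)&(h[...,2]>=v)
    return m
if __name__=='__main__':
  for n in('top','side'):
    c=grab(n); P=pts(c)
    for k in R_:
        l,m=N.label(mask(c['color'],k))
        for i in range(1,m+1):
            s=l==i
            if s.sum()<12: continue
            Q=P[s]; q=np.nanmedian(Q,0); vu=np.argwhere(s).mean(0)
            print(n,k,s.sum(),'uv',vu[::-1].round(),'med',q.round(3),'lo',np.nanpercentile(Q,3,axis=0).round(3),'hi',np.nanpercentile(Q,97,axis=0).round(3))
E
python3 m.py
```

```text
top red 94 uv [253. 144.] med [0.72  0.064 0.057] lo [0.717 0.04  0.033] hi [0.735 0.091 0.078]
top red 67 uv [131. 198.] med [0.56  0.391 0.098] lo [ 0.551  0.381 -0.003] hi [0.592 0.433 0.107]
top red 30 uv [372. 236.] med [ 0.454 -0.258  0.089] lo [ 0.449 -0.28  -0.004] hi [ 0.474 -0.253  0.097]
top orange 62 uv [187. 139.] med [0.733 0.25  0.055] lo [0.727 0.24  0.046] hi [0.763 0.276 0.069]
top orange 68 uv [129. 242.] med [0.44  0.389 0.1  ] lo [ 0.431  0.38  -0.002] hi [0.464 0.431 0.109]
top yellow 293 uv [220. 206.] med [0.532 0.15  0.111] lo [0.525 0.072 0.105] hi [0.539 0.224 0.117]
top yellow 70 uv [128. 257.] med [0.4   0.388 0.1  ] lo [ 0.392  0.379 -0.003] hi [0.421 0.431 0.107]
top green 70 uv [323. 141.] med [ 0.712 -0.129  0.112] lo [ 0.701 -0.14   0.102] hi [ 0.724 -0.118  0.117]
top green 47 uv [151. 179.] med [0.633 0.359 0.015] lo [0.624 0.35  0.006] hi [0.643 0.37  0.023]
top green 51 uv [130. 227.] med [0.479 0.389 0.1  ] lo [0.472 0.379 0.093] hi [0.488 0.4   0.109]
top green 43 uv [ 84. 247.] med [0.437 0.537 0.017] lo [0.428 0.529 0.003] hi [0.446 0.55  0.0
[... 2208 characters left out ...]
 0.572 -0.436 -0.001] lo [ 0.49  -0.545 -0.006] hi [ 0.668 -0.365  0.008]
side blue 122 uv [215. 156.] med [ 0.798 -0.132  0.089] lo [ 0.78  -0.159  0.085] hi [ 0.825 -0.112  0.094]
side blue 14 uv [200. 168.] med [ 0.828 -0.08   0.073] lo [ 0.814 -0.083  0.067] hi [ 0.843 -0.075  0.081]
side blue 22 uv [211. 174.] med [ 0.781 -0.069  0.074] lo [ 0.761 -0.077  0.07 ] hi [ 0.806 -0.065  0.081]
side blue 19 uv [226. 182.] med [ 0.726 -0.059  0.074] lo [ 0.701 -0.065  0.067] hi [ 0.746 -0.053  0.079]
side blue 542 uv [235. 256.] med [0.581 0.167 0.046] lo [0.567 0.091 0.011] hi [0.596 0.218 0.052]
side blue 609 uv [267. 268.] med [0.482 0.163 0.044] lo [0.47  0.093 0.011] hi [0.498 0.22  0.052]
```

```bash
python3 -m handwheel '[[[-0.3,-0.05,-0.2,0.12],[-0.6,-0.1,-0.4,0.24],[-0.85,-0.15,-0.5,0.36],[-0.85,-0.15,-0.5,0.48],[-0.85,-0.15,-0.5,0.6],[-0.85,-0.15,-0.5,0.72],[-0.85,-0.15,-0.5,0.853],[-0.85,-0.15,-0.5,0.853]]]'
python3 -m handwheel '[[[-0.2,0.3,0,0],[-0.4,0.6,0,0],[-0.5,0.8,0,0],[-0.5,0.8,0,0],[-0.5,0.8,0,0]]]'
python3 - <<'E'
from h import *
o=ctrl.get_obs(); c=grab('wrist'); np.savez('wo.npz',p=o['eef_pos'],r=o['eef_rot'])
print(o['eef_pos'].round(4),o['eef_rot'].round(4),o['q'].round(2)); print(c['K'],c['T_tool_cam'].round(4)); save('w0',c['color'])
E
```

```text
time_s: 1.2
eef_pos: [0.3209, 0.472, 0.3391]
eef_rot: [-0.0, 0.708, 0.706, -0.0]
wrist_force: [0.7, -0.0, -1.1]
opening: 1.002
grasp_force: 0.0
time_s: 1.82
eef_pos: [0.4805, 0.3714, 0.3389]
eef_rot: [-0.0, 0.708, 0.706, -0.0]
wrist_force: [0.3, 0.0, 0.6]
opening: 1.002
grasp_force: 0.0
[0.4805 0.3714 0.3389] [-4.000e-04  7.079e-01  7.064e-01 -4.000e-04] [0.46 0.19 1.4  0.   1.56 0.46]
[[325.1922621    0.         278.89876143]
 [  0.         325.1922621  212.89194788]
 [  0.           0.           1.        ]] [[ 4.000e-04 -9.641e-01 -2.655e-01  6.720e-02]
 [ 1.000e+00  5.000e-04 -4.000e-04  5.000e-04]
 [ 5.000e-04 -2.655e-01  9.641e-01 -1.351e-01]
 [ 0.000e+00  0.000e+00  0.000e+00  1.000e+00]]
```

View pics/w0.png

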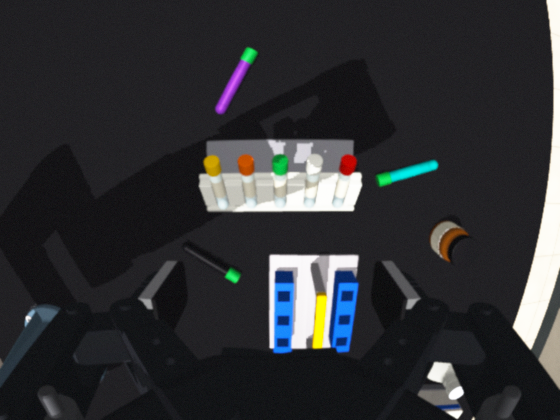

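```bash
cat >> h.py <<'E'
def wrays(c):
    v,u=np.mgrid[:420,:560]; K=c['K']; x=(u-K[0,2])/K[0,0]; y=(v-K[1,2])/K[1,1]; r=np.hypot(x,y)+1e-9
    return np.stack([np.sin(r)*x/r,np.sin(r)*y/r,np.cos(r)],-1)
def wT(c,o):
    T=np.eye(4); q=np.asarray(o['eef_rot']); T[:3,:3]=R.from_quat(np.r_[q[1:],q[0]]).as_matrix(); T[:3,3]=o['eef_pos']; return T@c['T_tool_cam']
def wpts(c,o):
    d=wrays(c); T=wT(c,o); z=c['range_z']; p=d/np.maximum(d[...,2:],.05)*z[...,None]
    P=p@T[:3,:3].T+T[:3,3]; P[z==0]=np.nan; return P
def wplane(c,o,uv,h):
    T=wT(c,o); K=c['K']; uv=np.atleast_2d(uv).astype(float); xy=(uv-[K[0,2],K[1,2]])/K[0,0]; r=np.linalg.norm(xy,axis=1,keepdims=True)+1e-9
    d=np.hstack([np.sin(r)*xy/r,np.cos(r)])@T[:3,:3].T; return T[:3,3]+d*((h-T[2,3])/d[:,2:])
E
python3 - <<'E'
from m import *
c=np.load('wrist.npz'); w=np.load('wo.npz'); o={'eef_pos':w['p'],'eef_rot':w['r']}; P=wpts(c,o)
for k in R_:
    l,m=N.label(mask(c['color'],k))
    for i in range(1,m+1):
        s=l==i
        if s.sum()<40: continue
        Q=P[s]; print(k,s.sum(),np.argwhere(s).mean(0)[::-1].round(),np.nanmedian(Q,0).round(3),np.nanpercentile(Q,3,axis=0).round(3),np.nanpercentile(Q,97,axis=0).round(3))
# sockets: dark holes within blue convex hull
b=mask(c['color'],'blue'); l,m=N.label(b)
for i in range(1,m+1):
    s=(l==i)
    if s.sum()<500: continue
    h=N.binary_fill_holes(s)&~s; hl,hn=N.label(N.binary_opening(h))
    for j in range(1,hn+1):
        vu=np.argwhere(hl==j)
        print('hole',len(vu),vu.mean(0)[::-1].round(1),wplane(c,o,vu.mean(0)[::-1],.05).round(4))
g=(c['color'].min(2)>110)&(P[...,2]<.03)&(P[...,2]>-.01)&(P[...,1]<.27)&(P[...,0]<.65)
Q=P[g]; print('plate',np.nanmedian(Q,0).round(3)); n=np.argwhere(g)[:,::-1].astype(np.float32); r=cv2.minAreaRect(n); print(wplane(c,o,cv2.boxPoints(r),.006).round(3))
# bench heights, rack profile along y at between tubes
for x in (.46,.48,.44,.42):
    s=(abs(P[...,0]-x)<.003)&(P[...,1]>.27)&(P[...,1]<.46); Q=P[s]; Q=Q[np.argsort(Q[:,1])]; print(x,[tuple(a) for a in Q[::6,1:].round(3).tolist()])
E
```

```text
red 290 [348. 164.] [0.561 0.395 0.101] [0.553 0.383 0.001] [0.594 0.405 0.108]
orange 285 [246. 164.] [0.442 0.395 0.102] [0.434 0.382 0.096] [0.45  0.405 0.108]
orange 347 [449. 241.] [0.736 0.282 0.053] [0.729 0.249 0.043] [0.766 0.295 0.061]
yellow 299 [212. 165.] [0.402 0.395 0.101] [0.379 0.382 0.008] [0.41  0.404 0.108]
yellow 571 [319. 320.] [0.534 0.193 0.112] [0.527 0.147 0.106] [0.54  0.23  0.114]
green 194 [249.  55.] [0.439 0.541 0.017] [ 0.428  0.531 -0.   ] [0.448 0.555 0.02 ]
green 269 [280. 164.] [0.482 0.395 0.102] [0.474 0.383 0.096] [0.49  0.404 0.108]
green 181 [383. 179.] [0.634 0.365 0.017] [0.625 0.352 0.   ] [0.645 0.373 0.02 ]
green 165 [232. 275.] [0.407 0.211 0.017] [0.395 0.194 0.   ] [0.417 0.22  0.02 ]
blue 1399 [283. 313.] [0.487 0.166 0.05 ] [0.474 0.09  0.017] [0.5   0.217 0.052]
blue 1802 [343. 311.] [0.582 0.164 0.049] [0.567 0.085 0.   ] [0.611 0.215 0.052]
blue 71 [448. 406.] [ 0.827 -0.083  0.076] [ 0.801 -0.089  0.072] [ 0.852 -0.076  0.081]
hole 18 [279.3 286.6] [[0.4808 0.2097 0.05  ]]
plate [0.523 0.185 0.007]
[[-0.138 -0.022  0.006]
 [-0.02
[... 28228 characters left out ...]
), (0.385, 0.427), (0.385, 0.427), (0.385, 0.423), (0.385, 0.425), (0.385, 0.432), (0.385, 0.435), (0.385, 0.427), (0.385, 0.434), (0.385, 0.43), (0.385, 0.422), (0.385, 0.429), (0.387, 0.01), (0.391, 0.008), (0.394, 0.007), (0.396, 0.01), (0.398, 0.007), (0.4, 0.01), (0.403, 0.008), (0.404, 0.01), (0.407, 0.008), (0.409, 0.01), (0.411, 0.009), (0.413, 0.009), (0.416, 0.007), (0.417, 0.009), (0.42, 0.0), (0.421, 0.002), (0.424, -0.001), (0.426, 0.001), (0.428, -0.0), (0.43, 0.002), (0.433, 0.001), (0.434, -0.0), (0.436, 0.001), (0.439, 0.0), (0.44, -0.001), (0.442, 0.002), (0.445, 0.001), (0.446, 0.0), (0.449, 0.002), (0.45, 0.0), (0.452, 0.001), (0.455, -0.0), (0.456, 0.001), (0.459, -0.0)]
```

```bash
python3 -m handwheel '[[[0.02,-0.1,0.22,0],[0.06,-0.22,0.48,0],[0.108,-0.398,0.7,0],[0.108,-0.398,0.945,0],[0.108,-0.398,0.945,0],[0.108,-0.398,0.945,0]]]' 26
python3 - <<'E'
from h import *
o=ctrl.get_obs(); c=grab('wrist'); np.savez('wo.npz',p=o['eef_pos'],r=o['eef_rot']); save('w1',c['color']); print(o['opening'],o['eef_pos'])
E
```

```text
time_s: 2.62
eef_pos: [0.4017, 0.3946, 0.1524]
eef_rot: [0.0, 0.708, 0.706, 0.001]
wrist_force: [0.6, 0.0, 0.6]
opening: 0.307
grasp_force: 0.0
0.3072757168874061 [0.40167862 0.39463206 0.15242344]
```

View pics/w1.png

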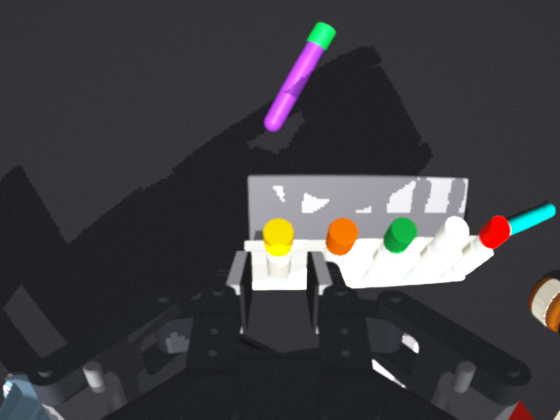

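```bash
python3 -m handwheel '[[[0,0,0.12,0],[0,0,0.24,0],[0,0,0.3275,0],[0,0,0.3275,0],[0,0,0.3275,0]]]'
python3 -m handwheel '[[[0,0,0,0],[0,0,0,0],[0,0,0,0],[0,0,0,0]]]' 8
python3 -m handwheel '[[[0.1,0,-0.1,0],[0.2,0,-0.2,0],[0.32,0,-0.32,0],[0.32,0,-0.32,0],[0.32,0,-0.32,0]]]'
python3 - <<'E'
from h import *
o=ctrl.get_obs(); c=grab('wrist'); np.savez('wo.npz',p=o['eef_pos'],r=o['eef_rot']); save('w2',c['color']); print(o['opening'],o['eef_pos'])
E
```

```text
time_s: 3.3
eef_pos: [0.402, 0.394, 0.0861]
eef_rot: [0.0, 0.708, 0.706, 0.001]
wrist_force: [-0.3, -0.1, 0.5]
opening: 0.304
grasp_force: 0.0
time_s: 3.8
eef_pos: [0.402, 0.3941, 0.086]
eef_rot: [0.0, 0.708, 0.706, 0.001]
wrist_force: [0.3, 1.6, 7.0]
opening: 0.2
grasp_force: 58.7
time_s: 4.42
eef_pos: [0.4006, 0.4564, 0.1474]
eef_rot: [0.0, 0.708, 0.706, -0.001]
wrist_force: [-0.9, -0.8, -1.0]
opening: 0.201
grasp_force: 58.8
0.2010833588871235 [0.40056954 0.45641417 0.14744258]
```

View pics/w2.png

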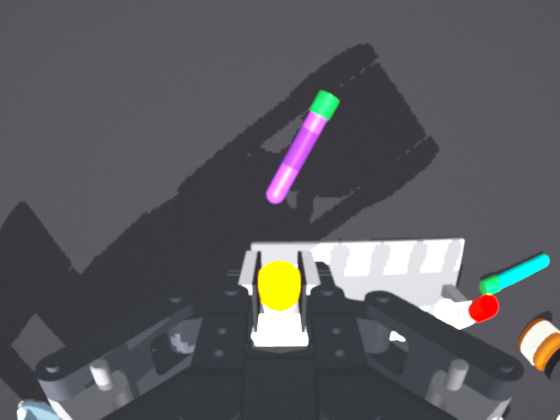

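```bash
python3 -m handwheel '[[[0,0,0.1,0],[0,0,0.2075,0],[0,0,0.2075,0]]]'
python3 -m handwheel '[[[-0.05,0,0,0],[-0.1,0,0,0],[-0.15,0,0,0],[-0.2,0,0,0],[-0.25,0,0,0],[-0.3,0,0,0],[-0.3525,0,0,0],[-0.3525,0,0,0]]]'
python3 -m handwheel '[[[0,0,-0.2,0],[0,0,-0.45,0],[0,0,-0.7,0],[0,0,-0.7,0]]]'
python3 - <<'E'
from h import *
o=ctrl.get_obs(); c=grab('side'); np.savez('wo.npz',p=o['eef_pos'],r=o['eef_rot']); print(o['opening'],o['eef_pos'])
w=grab('wrist')
a=cv2.resize(c['color'][200:400,100:400],None,fx=1.4,fy=1.4); b=cv2.resize(w['color'],None,fx=.67,fy=.67)[:280]
save('w3',np.hstack([a,b]))
E
```

```text
time_s: 4.85
eef_pos: [0.3993, 0.4553, 0.1034]
eef_rot: [-0.0, 0.709, 0.706, -0.003]
wrist_force: [-0.2, 0.1, 0.1]
opening: 0.201
grasp_force: 58.8
time_s: 5.85
eef_pos: [0.4017, 0.3871, 0.1085]
eef_rot: [-0.0, 0.709, 0.705, 0.002]
wrist_force: [0.3, 3.6, -0.9]
opening: 0.198
grasp_force: 58.8
time_s: 6.35
eef_pos: [0.4035, 0.3879, 0.2528]
eef_rot: [0.002, 0.708, 0.706, 0.004]
wrist_force: [0.2, 0.5, -1.2]
opening: 0.197
grasp_force: 58.5
0.19658236313692412 [0.40347324 0.38787074 0.25276783]
```

View pics/w3.png

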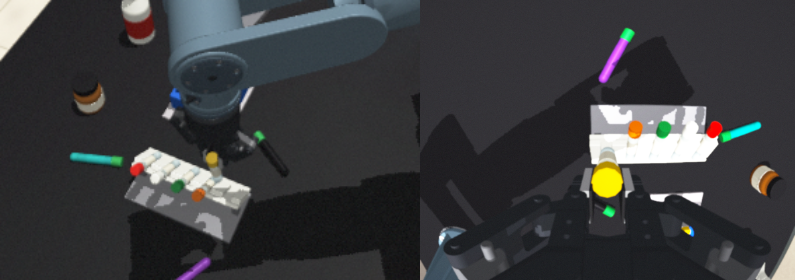

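```bash
cat > tube.py <<'E'
from h import *
def tilt(c,o):
    P=wpts(c,o)-o['eef_pos']; x,y,z=P[...,0],P[...,1],P[...,2]
    s=(abs(x)<.02)&(z<-.012)&(z>-.095)&(y<.09)&(y>-.06)
    Q=P[s]; b=np.arange(-.09,-.012,.013); out=[]
    for a in b:
        q=Q[(Q[:,2]>=a)&(Q[:,2]<a+.013)]
        if len(q)>5: out.append((round(a+.0065,3),np.median(q,0).round(4)[:2].tolist(),len(q)))
    return out
if __name__=='__main__':
    o=ctrl.get_obs(); c=grab('wrist'); print(o['eef_pos'].round(4)); [print(t) for t in tilt(c,o)]
E
python3 tube.py
```

```text
[0.4012 0.3865 0.2477]
(np.float64(-0.07), [0.0016, 0.0056], 52)
(np.float64(-0.058), [0.0006, 0.0072], 73)
(np.float64(-0.045), [0.0006, 0.0095], 80)
(np.float64(-0.032), [0.0011, 0.0114], 108)
(np.float64(-0.019), [0.0006, 0.0133], 156)
```

```bash
python3 -m handwheel '[[[0.1,0,0.2,0],[0.1,0,0.45,0],[0.1,0,0.7,0],[0.1,0,0.7,0],[0.05,0,0.7,0],[0,0,0.7,0],[-0.03,0,0.7,0],[-0.055,0,0.7,0],[-0.055,0,0.7,0]]]'
python3 -m handwheel '[[[0.05,0,-0.2,0],[0.05,0,-0.45,0],[0.05,0,-0.7,0],[0.05,0,-0.7,0],[0.05,0,-0.7,0],[0.05,0,-0.7,0]]]'
python3 tube.py
```

```text
time_s: 7.62
eef_pos: [0.4022, 0.3772, 0.1094]
eef_rot: [-0.0, 0.709, 0.706, 0.003]
wrist_force: [-0.9, 5.6, 3.2]
opening: 0.197
grasp_force: 59.0
time_s: 8.38
eef_pos: [0.4003, 0.3852, 0.2457]
eef_rot: [-0.0, 0.708, 0.706, -0.001]
wrist_force: [-0.0, -0.9, -0.6]
opening: 0.195
grasp_force: 58.4
[0.4003 0.3852 0.2457]
(np.float64(-0.07), [-0.0009, 0.0093], 57)
(np.float64(-0.058), [-0.0002, 0.0106], 86)
(np.float64(-0.045), [-0.0007, 0.0124], 90)
(np.float64(-0.032), [-0.0001, 0.0138], 124)
(np.float64(-0.019), [0.0, 0.0151], 185)
```

```bash
python3 -m handwheel '[[[0.06,0,0.2,0],[0.06,0,0.45,0],[0.06,0,0.7,0],[0.06,0,0.7,0],[0.02,0,0.7,0],[-0.02,0,0.7,0],[-0.06,0,0.7,0],[-0.1,0,0.7,0],[-0.1,0,0.7,0]]]'
python3 -m handwheel '[[[0.1,0,-0.2,0],[0.1,0,-0.45,0],[0.1,0,-0.7,0],[0.1,0,-0.7,0],[0.1,0,-0.7,0],[0.1,0,-0.7,0]]]'
python3 tube.py
```

```text
time_s: 9.55
eef_pos: [0.4015, 0.3653, 0.1083]
eef_rot: [0.0, 0.709, 0.706, 0.0]
wrist_force: [0.5, 0.1, 0.1]
opening: 0.096
grasp_force: 0.0
time_s: 10.3
eef_pos: [0.4003, 0.3852, 0.2455]
eef_rot: [-0.0, 0.708, 0.706, -0.002]
wrist_force: [-0.5, -0.6, 0.2]
opening: 0.095
grasp_force: 0.0
[0.4003 0.3852 0.2455]
```

```bash
python3 - <<'E'
from m import *
o=ctrl.get_obs(); c=grab('wrist'); save('w4',c['color']); P=wpts(c,o)
l,m=N.label(mask(c['color'],'yellow'))
for i in range(1,m+1):
    s=l==i
    if s.sum()>30: Q=P[s]; print(s.sum(),np.argwhere(s).mean(0)[::-1],np.nanmedian(Q,0).round(3),np.nanpercentile(Q,3,axis=0).round(3),np.nanpercentile(Q,97,axis=0).round(3))
E
```

```text
337 [330.67062315  99.1305638 ] [0.458 0.483 0.018] [ 0.449  0.473 -0.   ] [0.47  0.494 0.021]
76 [396.07894737 347.17105263] [0.528 0.225 0.111] [0.436 0.217 0.102] [0.531 0.392 0.308]
```

View pics/w4.png

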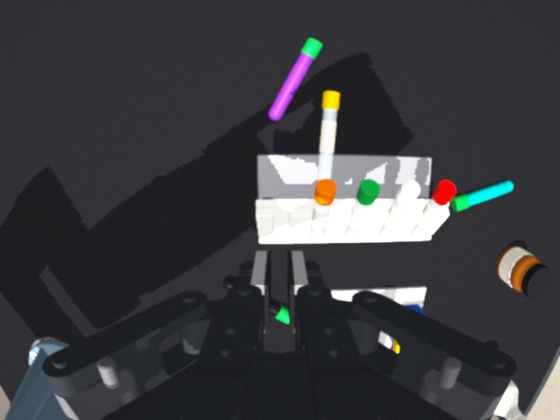

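```bash
python3 - <<'E'
from m import *
c=grab('side'); P=pts(c); Q0=P.reshape(-1,3)
for x in (.385,.402,.422,.462,.502):
    Q=Q0[(abs(Q0[:,0]-x)<.004)&(Q0[:,1]>.31)&(Q0[:,1]<.44)&(Q0[:,2]<.12)]; Q=Q[np.argsort(-Q[:,1])]
    print(x,' '.join(f'{a*1e3:.0f},{b*1e3:.0f}' for a,b in Q[::max(1,len(Q)//26),1:]))
o=ctrl.get_obs(); w=np.load('wrist.npz'); P=wpts(w,o)
m=(P[...,1]>.36)&(P[...,1]<.5)&(abs(P[...,0]-.455)<.03)&(P[...,2]>.006)&(P[...,2]<.045)
Q=P[m]
for y in np.arange(.38,.5,.01):
    q=Q[(abs(Q[:,1]-y)<.003)&(Q[:,2]>.012)]
    if len(q)>3: print('Y',round(y,3),np.median(q[:,0]).round(4),q[:,2].max().round(3),np.ptp(q[:,0]).round(3))
E
```

```text
0.385 439,0 436,1 433,-0 428,1 424,-3 422,0 420,9 416,9 411,6 408,6 403,3 399,9 395,4 391,9 388,7 383,7 380,8 378,62 376,8 374,8 373,61 372,12 371,17 370,66 366,68 360,64 354,55 348,50 341,41 334,35 327,32
0.402 439,-6 435,0 431,-2 427,-2 424,-2 422,3 419,7 415,9 410,8 406,5 403,5 399,3 394,3 391,11 386,6 382,5 379,3 378,62 376,64 374,8 371,6 369,57 366,5 363,48 359,46 352,39 344,30 337,25 333,23 329,25 326,28
0.422 439,-1 435,-3 431,-1 426,1 422,-2 420,10 416,8 411,10 407,10 402,10 397,7 391,9 387,7 382,3 380,66 377,6 374,3 373,60 370,6 369,9 366,5 363,8 357,55 349,47 341,42 333,35 325,27
0.462 439,15 429,0 423,6 417,5 412,17 407,7 402,9 396,9 390,6 386,6 382,8 381,61 379,4 378,62 375,60 372,61 371,64 367,66 362,64 356,58 351,52 346,47 341,43 336,37 329,29 325,29 310,1
0.502 438,-5 436,3 431,-2 426,-3 423,3 421,3 417,6 414,7 409,6 405,8 401,9 397,3 392,8 388,5 382,8 380,62 378,64 374,61 371,57 368,66 361,63 355,58 348,47 340,38 333,33 328,32 311,-1
Y 0.4 0.4505 0.028 0.016
Y 0.41 0.4514 0.027 0.016
Y 0.42 0.4525 0.026 0.015
Y 0.43 0.4534 0.025 0.014
Y 0.44 0.4536 0.025 0.017
Y 0.45 0.4549 0.024 0.016
Y 0.46 0.4563 0.022 0.016
Y 0.47 0.457 0.022 0.017
Y 0.48 0.4568 0.022 0.018
Y 0.49 0.4581 0.021 0.017
```

```bash
python3 -m handwheel '[[[0.06,0.205,0.0,0],[0.0625,0.205,0.2,0],[0.0625,0.205,0.4775,0],[0.0625,0.205,0.4775,0],[0.0625,0.205,0.5,0],[0.0625,0.205,0.65,0],[0.0625,0.205,0.78,0],[0.0625,0.205,0.78,0],[0.0625,0.205,0.78,0]]]' 26
python3 -m handwheel '[[[0,0,0,0],[0,0,0,0],[0,0,0,0],[0,0,0,0]]]' 8
python3 -m handwheel '[[[0.1,0,-0.1,0],[0.2,0,-0.2,0],[0.32,-0.04,-0.32,0],[0.32,-0.2,-0.32,0],[0.32,-0.2,-0.32,0],[0.32,-0.2,-0.32,0]]]'
```

```text
time_s: 11.58
eef_pos: [0.4436, 0.3992, 0.0939]
eef_rot: [0.0, 0.708, 0.706, 0.002]
wrist_force: [0.8, -0.6, 0.4]
opening: 0.306
grasp_force: 0.0
time_s: 12.08
eef_pos: [0.4435, 0.3995, 0.0937]
eef_rot: [0.0, 0.708, 0.706, 0.002]
wrist_force: [-0.5, 1.7, 5.3]
opening: 0.194
grasp_force: 58.5
time_s: 12.82
eef_pos: [0.4028, 0.4625, 0.1557]
eef_rot: [0.0, 0.708, 0.706, 0.0]
wrist_force: [0.3, -0.5, -0.8]
opening: 0.193
grasp_force: 58.9
```

```bash
python3 -m handwheel '[[[0,0,0.1,0],[0,0,0.2,0],[0,0,0.22,0],[0,0,0.22,0]]]'
python3 -m handwheel '[[[-0.05,0,0,0],[-0.1,0,0,0],[-0.15,0,0,0],[-0.2,0,0,0],[-0.25,0,0,0],[-0.3,0,0,0],[-0.35,0,0,0],[-0.3975,0,0,0],[-0.3975,0,0,0]]]'
python3 -m handwheel '[[[0.05,0,-0.2,0],[0.05,0,-0.45,0],[0.05,0,-0.7,0],[0.05,0,-0.7,0],[0.05,0,-0.7,0]]]'
python3 tube.py
```

```text
time_s: 13.32
eef_pos: [0.4021, 0.462, 0.1102]
eef_rot: [-0.0, 0.708, 0.706, -0.001]
wrist_force: [-0.4, -0.6, -0.2]
opening: 0.193
grasp_force: 58.9
time_s: 14.45
eef_pos: [0.403, 0.3833, 0.1126]
eef_rot: [-0.0, 0.709, 0.706, 0.002]
wrist_force: [0.7, 4.8, 2.3]
opening: 0.192
grasp_force: 64.1
time_s: 15.08
eef_pos: [0.4017, 0.3922, 0.2506]
eef_rot: [0.0, 0.708, 0.706, -0.001]
wrist_force: [-0.1, -0.7, -0.7]
opening: 0.192
grasp_force: 63.5
[0.4017 0.3922 0.2506]
(np.float64(-0.083), [-0.0006, 0.0031], 26)
(np.float64(-0.07), [-0.0008, 0.0046], 65)
(np.float64(-0.058), [-0.0001, 0.0067], 59)
(np.float64(-0.045), [-0.0003, 0.0088], 96)
(np.float64(-0.032), [-0.0, 0.0107], 110)
(np.float64(-0.019), [0.0, 0.0124], 118)
```

```bash
python3 -m handwheel '[[[-0.1,0.1,-0.25,0],[-0.35,0.25,-0.25,0],[-0.6,0.4,-0.25,0],[-0.8,0.55,-0.25,0],[-1,0.65,-0.25,0],[-1,0.65,-0.25,0]]]'
python3 -m handwheel '[[[-0.1,0,0,0],[-0.1,0,0,0],[-0.1,0,0,0],[-0.1,0,0,0]]]'
cat > tray.py <<'E'
from m import *
def tray(verb=True):
    o=ctrl.get_obs(); c=grab('wrist'); P=wpts(c,o); col=c['color']
    out=[]
    for z0,z1,k in((.040,.060,'blue'),(.100,.118,'yellow')):
        m=mask(col,k)&(P[...,2]>z0)&(P[...,2]<z1)&(np.linalg.norm(P[...,:2]-o['eef_pos'][:2],axis=-1)<.25)
        l,n=N.label(N.binary_closing(m,iterations=2))
        for i in range(1,n+1):
            s=(l==i)&m
            if s.sum()<150: continue
            Q=P[s]; r=cv2.minAreaRect((Q[:,:2]*1e4).astype(np.float32)); b=cv2.boxPoints(r)/1e4
            e=b[1]-b[0],b[2]-b[1]; L=max(e,key=np.linalg.norm); L=L*np.sign(L[1])
            print(k,s.sum(),'c',(np.array(r[0])/1e4).round(4),'size',(np.array(r[1])/1e4).round(3),'dir-from-y',round(np.degrees(np.arctan2(-L[0],L[1])),2),'z',np.median(Q[:,2]).round(3))
    return c,o
if __name__=='__main__':
    import sys; c,o=tray(); print(o['eef_pos'].round(4)); save(sys.argv[1],c['color']) if len(sys.argv)>1 else 0
E
python3 tray.py w5
```

```text
time_s: 15.88
eef_pos: [0.5318, 0.1894, 0.2988]
eef_rot: [-0.001, 0.71, 0.704, -0.002]
wrist_force: [-0.4, 0.7, -0.1]
opening: 0.193
grasp_force: 63.4
time_s: 16.38
eef_pos: [0.5311, 0.1732, 0.3014]
eef_rot: [0.0, 0.708, 0.706, 0.0]
wrist_force: [0.2, 0.5, -0.1]
opening: 0.189
grasp_force: 63.5
blue 1874 c [0.4865 0.1504] size [0.132 0.03 ] dir-from-y -0.48 z 0.05
blue 1958 c [0.582  0.1487] size [0.131 0.03 ] dir-from-y -0.97 z 0.05
yellow 1021 c [0.5351 0.1856] size [0.087 0.013] dir-from-y -0.29 z 0.112
[0.5311 0.1732 0.3014]
```

View pics/w5.png

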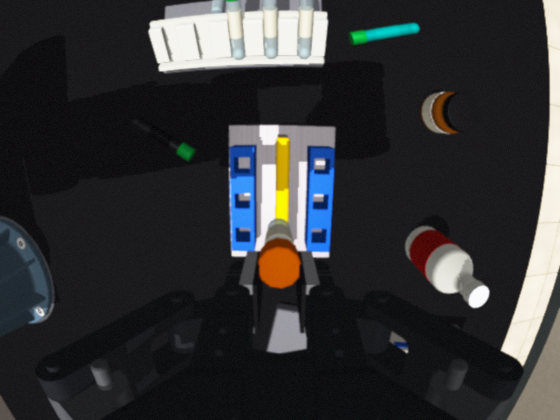

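```bash
python3 -m handwheel '[[[-0.1,-0.1,0.1,0],[-0.304,-0.223,0.25,0],[-0.304,-0.223,0.45,0],[-0.304,-0.223,0.63,0],[-0.304,-0.223,0.63,0],[-0.304,-0.223,0.63,0]]]'
python3 tube.py
```

```text
time_s: 17.18
eef_pos: [0.4875, 0.1121, 0.1767]
eef_rot: [0.001, 0.708, 0.706, 0.001]
wrist_force: [-0.1, 0.5, -0.5]
opening: 0.196
grasp_force: 63.4
[0.4875 0.1121 0.1767]
(np.float64(-0.083), [-0.0007, 0.0034], 23)
(np.float64(-0.07), [-0.0, 0.0048], 65)
(np.float64(-0.058), [0.0, 0.007], 64)
(np.float64(-0.045), [-0.0005, 0.0087], 91)
(np.float64(-0.032), [0.0001, 0.0108], 113)
(np.float64(-0.019), [0.0001, 0.0125], 117)
```

```bash
python3 -m handwheel '[[[0,0,0.08,0],[0,0,0.16,0],[0,0,0.21,0],[0,0,0.26,0],[0,0,0.26,0]]]'
python3 -m handwheel '[[[0,0,0,0],[0,0,0,0],[0,0,0,0],[0,0,0,0]]]' 26
python3 - <<'E'
from m import *
o=ctrl.get_obs(); c=grab('wrist'); save('w6',c['color']); P=wpts(c,o); print(o['eef_pos'].round(4))
m=mask(c['color'],'orange')&(abs(P[...,0]-.487)<.03)&(P[...,1]<.17); Q=P[m]; print(m.sum(),np.nanmedian(Q,0).round(4),np.nanpercentile(Q,3,axis=0).round(4),np.nanpercentile(Q,97,axis=0).round(4))
E
```

```text
time_s: 17.85
eef_pos: [0.4858, 0.1116, 0.1222]
eef_rot: [-0.001, 0.708, 0.706, -0.001]
wrist_force: [-0.0, -0.5, -0.5]
opening: 0.193
grasp_force: 63.2
time_s: 18.35
eef_pos: [0.4867, 0.1119, 0.1235]
eef_rot: [0.0, 0.708, 0.706, 0.0]
wrist_force: [-0.2, 0.3, 0.2]
opening: 0.303
grasp_force: 0.0
[0.4867 0.1119 0.1235]
396 [0.4877 0.1195 0.1055] [4.802e-01 4.770e-02 3.000e-04] [0.4967 0.1215 0.1109]
```

View pics/w6.png

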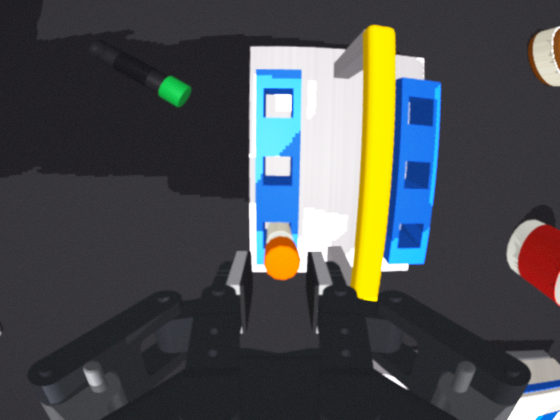

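```bash
python3 -m handwheel '[[[0,0,-0.25,0],[0,0,-0.5,0],[0.2,0,-0.65,0],[0.5,0,-0.65,0],[0.8,-0.01,-0.65,0],[1,-0.0225,-0.65,0],[1,-0.0225,-0.65,0]]]' 26
python3 -m handwheel '[[[0.25,0,0.05,0],[0.43,0,0.25,0],[0.43,0,0.48,0],[0.43,0,0.5,0],[0.43,0,0.6,0],[0.43,0,0.7,0],[0.43,0,0.81,0],[0.43,0,0.81,0],[0.43,0,0.81,0]]]'
python3 -m handwheel '[[[0,0,0,0],[0,0,0,0],[0,0,0,0],[0,0,0,0]]]' 8
python3 -m handwheel '[[[0.1,0,-0.1,0],[0.2,0,-0.2,0],[0.32,-0.04,-0.32,0],[0.32,-0.2,-0.32,0],[0.32,-0.4,-0.32,0],[0.32,-0.4,-0.32,0],[0.32,-0.4,-0.32,0]]]'
python3 - <<'E'
from m import *
o=ctrl.get_obs(); c=grab('wrist'); P=wpts(c,o); print(o['eef_pos'].round(4))
m=mask(c['color'],'green')&(np.linalg.norm(P-o['eef_pos'],axis=-1)<.06); Q=P[m]-o['eef_pos']; print(m.sum(),np.nanmedian(Q,0).round(4),np.nanpercentile(Q,3,axis=0).round(4),np.nanpercentile(Q,97,axis=0).round(4))
E
```

```text
time_s: 19.27
eef_pos: [0.4819, 0.3143, 0.2531]
eef_rot: [-0.0, 0.707, 0.707, -0.0]
wrist_force: [0.1, -0.7, 0.2]
opening: 0.307
grasp_force: 0.0
time_s: 20.4
eef_pos: [0.4837, 0.398, 0.0922]
eef_rot: [0.0, 0.708, 0.706, 0.001]
wrist_force: [-0.7, -0.4, 0.2]
opening: 0.302
grasp_force: 0.0
time_s: 20.9
eef_pos: [0.4836, 0.3984, 0.0924]
eef_rot: [0.0, 0.708, 0.706, 0.001]
wrist_force: [-0.5, 0.9, 6.2]
opening: 0.197
grasp_force: 58.8
time_s: 21.78
eef_pos: [0.4038, 0.4622, 0.1555]
eef_rot: [0.0, 0.708, 0.706, 0.0]
wrist_force: [-0.6, -0.4, 0.6]
opening: 0.193
grasp_force: 58.8
[0.4038 0.4622 0.1555]
1523 [0.0005 0.0006 0.0095] [-0.0074 -0.0116  0.0036] [0.0083 0.007  0.0147]
```

```bash
python3 -m handwheel '[[[0,0,0.1,0],[0,0,0.2,0],[0,0,0.22,0],[0,0,0.22,0]]]'
python3 -m handwheel '[[[-0.05,0,0,0],[-0.1,0,0,0],[-0.15,0,0,0],[-0.2,0,0,0],[-0.25,0,0,0],[-0.3,0,0,0],[-0.35,0,0,0],[-0.4,0,0,0],[-0.4,0,0,0]]]'
python3 -m handwheel '[[[0.05,0,-0.2,0],[0.05,0,-0.45,0],[0.05,0,-0.7,0],[0,0.1,-0.9,0],[-0.3,0.2,-0.95,0],[-0.6,0.3,-0.95,0],[-0.8,0.4,-0.95,0],[-0.8,0.45,-0.95,0],[-0.8,0.45,-0.95,0]]]'
python3 tube.py; python3 tray.py
```

```text
time_s: 22.32
eef_pos: [0.403, 0.4618, 0.1102]
eef_rot: [-0.0, 0.708, 0.706, -0.001]
wrist_force: [0.5, -0.3, -0.9]
opening: 0.196
grasp_force: 58.9
time_s: 23.45
eef_pos: [0.4038, 0.3827, 0.1127]
eef_rot: [-0.0, 0.709, 0.705, 0.002]
wrist_force: [-0.2, 5.9, 0.2]
opening: 0.197
grasp_force: 61.7
time_s: 24.58
eef_pos: [0.4926, 0.2215, 0.3014]
eef_rot: [-0.0, 0.709, 0.705, 0.0]
wrist_force: [0.1, -0.0, -0.9]
opening: 0.193
grasp_force: 60.8
[0.4926 0.2215 0.3014]
(np.float64(-0.083), [-0.0005, 0.0034], 18)
(np.float64(-0.07), [-0.0007, 0.0045], 59)
(np.float64(-0.058), [-0.0001, 0.0065], 59)
(np.float64(-0.045), [-0.0003, 0.0088], 84)
(np.float64(-0.032), [-0.0005, 0.0107], 106)
(np.float64(-0.019), [0.0001, 0.0127], 129)
blue 583 c [0.4872 0.1836] size [0.066 0.027] dir-from-y -0.83 z 0.05
blue 1837 c [0.5823 0.1488] size [0.132 0.03 ] dir-from-y -1.41 z 0.05
yellow 951 c [0.5343 0.1878] size [0.083 0.014] dir-from-y -1.04 z 0.112
[0.4921 0.2221 0.3013]
```

```bash
python3 -m handwheel '[[[-0.2,-0.0265,0.15,0],[-0.333,-0.0265,0.4,0],[-0.333,-0.0265,0.6,0],[-0.333,-0.0265,0.63,0],[-0.333,-0.0265,0.7,0],[-0.333,-0.0265,0.78,0],[-0.333,-0.0265,0.85,0],[-0.333,-0.0265,0.895,0],[-0.333,-0.0265,0.895,0]]]'
python3 -m handwheel '[[[0,0,0,0],[0,0,0,0],[0,0,0,0],[0,0,0,0]]]' 26
python3 - <<'E'
from m import *
o=ctrl.get_obs(); c=grab('wrist'); P=wpts(c,o); print(o['eef_pos'].round(4))
m=mask(c['color'],'green')&(np.linalg.norm(P-o['eef_pos'],axis=-1)<.06); Q=P[m]; print(m.sum(),np.nanmedian(Q,0).round(4),np.nanpercentile(Q,3,axis=0).round(4),np.nanpercentile(Q,97,axis=0).round(4))
E
```

```text
time_s: 25.8
eef_pos: [0.4864, 0.1551, 0.1215]
eef_rot: [-0.0, 0.708, 0.706, -0.001]
wrist_force: [-0.1, 0.6, -0.5]
opening: 0.194
grasp_force: 60.7
time_s: 26.3
eef_pos: [0.487, 0.1552, 0.1225]
eef_rot: [0.0, 0.708, 0.706, 0.0]
wrist_force: [0.0, 0.8, 0.1]
opening: 0.306
grasp_force: 0.0
[0.487  0.1552 0.1225]
1141 [0.49   0.1588 0.1097] [0.4826 0.1495 0.0969] [0.4975 0.165  0.1112]
```

```bash
python3 -m handwheel '[[[0,0,-0.25,0],[0,0,-0.5,0],[0.2,0,-0.65,0],[0.5,0.05,-0.65,0],[0.8,0.1,-0.65,0],[1,0.1725,-0.65,0],[1,0.1725,-0.65,0]]]' 26
python3 -m handwheel '[[[0.215,0,0.05,0],[0.215,0,0.25,0],[0.215,0,0.48,0],[0.215,0,0.5,0],[0.215,0,0.6,0],[0.215,0,0.7,0],[0.215,0,0.805,0],[0.215,0,0.805,0],[0.215,0,0.805,0]]]'
python3 -m handwheel '[[[0,0,0,0],[0,0,0,0],[0,0,0,0],[0,0,0,0]]]' 8
python3 -m handwheel '[[[0.1,0,-0.1,0],[0.2,0,-0.2,0],[0.32,-0.04,-0.32,0],[0.32,-0.2,-0.32,0],[0.32,-0.4,-0.32,0],[0.32,-0.595,-0.32,0],[0.32,-0.595,-0.32,0],[0.32,-0.595,-0.32,0]]]'
python3 - <<'E'
from m import *
o=ctrl.get_obs(); c=grab('wrist'); P=wpts(c,o); print(o['eef_pos'].round(4))
m=(c['color'].min(2)>120)&(np.linalg.norm(P-o['eef_pos'],axis=-1)<.03); Q=P[m]-o['eef_pos']; print(m.sum(),np.nanmedian(Q,0).round(4),np.nanpercentile(Q,3,axis=0).round(4),np.nanpercentile(Q,97,axis=0).round(4))
E
```

```text
time_s: 27.22
eef_pos: [0.5219, 0.3576, 0.2515]
eef_rot: [-0.0, 0.707, 0.707, -0.0]
wrist_force: [-0.5, -0.0, -0.6]
opening: 0.303
grasp_force: 0.0
time_s: 28.35
eef_pos: [0.5225, 0.3983, 0.0916]
eef_rot: [0.0, 0.708, 0.706, 0.0]
wrist_force: [0.1, -0.4, 0.9]
opening: 0.303
grasp_force: 0.0
time_s: 28.85
eef_pos: [0.5228, 0.3985, 0.0921]
eef_rot: [0.0, 0.708, 0.706, 0.001]
wrist_force: [-0.0, 2.0, 3.2]
opening: 0.194
grasp_force: 58.8
time_s: 29.85
eef_pos: [0.404, 0.4626, 0.1555]
eef_rot: [0.0, 0.708, 0.706, 0.0]
wrist_force: [0.5, -0.8, 0.2]
opening: 0.195
grasp_force: 58.8
[0.404  0.4626 0.1555]
2490 [0.0005 0.0026 0.0098] [-0.0133 -0.0239 -0.007 ] [0.0148 0.0115 0.023 ]
```

```bash
python3 -m handwheel '[[[0,0,0.1,0],[0,0,0.2,0],[0,0,0.22,0],[0,0,0.22,0]]]'
python3 -m handwheel '[[[-0.05,0,0,0],[-0.1,0,0,0],[-0.15,0,0,0],[-0.2,0,0,0],[-0.25,0,0,0],[-0.3,0,0,0],[-0.35,0,0,0],[-0.4,0,0,0],[-0.4,0,0,0]]]'
python3 -m handwheel '[[[0.05,0,-0.2,0],[0.05,0,-0.45,0],[0.05,0,-0.7,0],[0,0.1,-0.9,0],[-0.3,0.2,-0.95,0],[-0.6,0.3,-0.95,0],[-0.8,0.4,-0.95,0],[-0.8,0.45,-0.95,0],[-0.8,0.45,-0.95,0]]]'
python3 tube.py; python3 tray.py
```

```text
time_s: 30.4
eef_pos: [0.4032, 0.4621, 0.1102]
eef_rot: [-0.0, 0.708, 0.706, -0.001]
wrist_force: [-0.1, -0.4, 0.1]
opening: 0.196
grasp_force: 58.8
time_s: 31.52
eef_pos: [0.4041, 0.3828, 0.1126]
eef_rot: [0.0, 0.709, 0.706, 0.002]
wrist_force: [-0.1, 4.1, 1.8]
opening: 0.195
grasp_force: 62.5
time_s: 32.65
eef_pos: [0.4927, 0.222, 0.301]
eef_rot: [-0.0, 0.709, 0.705, -0.0]
wrist_force: [-0.3, 0.0, -0.8]
opening: 0.197
grasp_force: 61.8
[0.4927 0.222  0.301 ]
(np.float64(-0.083), [0.0008, 0.0046], 18)
(np.float64(-0.07), [-0.0002, 0.0058], 71)
(np.float64(-0.058), [-0.0007, 0.0077], 64)
(np.float64(-0.045), [-0.0006, 0.0093], 100)
(np.float64(-0.032), [0.0, 0.0111], 123)
(np.float64(-0.019), [-0.0004, 0.0128], 153)
blue 353 c [0.5032 0.1615] size [0.051 0.027] dir-from-y -0.5 z 0.05
blue 1668 c [0.5972 0.1215] size [0.126 0.03 ] dir-from-y -1.73 z 0.05
yellow 743 c [0.5502 0.1597] size [0.079 0.013] dir-from-y -0.88 z 0.112
[0.4922 0.2227 0.301 ]
```

```bash
python3 -m handwheel '[[[-0.2,0.2,0,0],[-0.36,0.34,0,0],[-0.36,0.34,0,0],[-0.36,0.34,0,0],[-0.36,0.34,0,0]]]'
python3 tray.py; python3 - <<'E'
from m import *
c=np.load('wrist.npz'); o=ctrl.get_obs(); P=wpts(c,o)
for k in('orange','green'):
    l,n=N.label(mask(c['color'],k))
    for i in range(1,n+1):
        s=l==i; Q=P[s]; q=np.nanmedian(Q,0)
        if s.sum()>30 and q[2]>.08 and q[1]<.25: print(k,s.sum(),q.round(4),np.nanpercentile(Q,95,axis=0).round(3))
E
```

```text
time_s: 33.38
eef_pos: [0.5595, 0.1514, 0.3013]
eef_rot: [-0.0, 0.708, 0.707, -0.0]
wrist_force: [0.0, -0.4, -0.6]
opening: 0.197
grasp_force: 61.8
blue 1343 c [0.5016 0.1206] size [0.132 0.03 ] dir-from-y -1.66 z 0.05
blue 1765 c [0.597  0.1182] size [0.131 0.029] dir-from-y -1.52 z 0.05
yellow 951 c [0.5503 0.1485] size [0.101 0.013] dir-from-y -1.46 z 0.112
[0.5595 0.1514 0.3013]
orange 197 [0.5034 0.0766 0.1079] [0.538 0.158 0.307]
green 229 [0.5055 0.1146 0.11  ] [0.513 0.122 0.111]
```

```bash
python3 -m handwheel '[[[0.086,-0.1,0.05,0],[0.086,-0.2825,0.2,0],[0.086,-0.2825,0.45,0],[0.086,-0.2825,0.63,0],[0.086,-0.2825,0.7,0],[0.086,-0.2825,0.78,0],[0.086,-0.2825,0.85,0],[0.086,-0.2825,0.895,0],[0.086,-0.2825,0.895,0]]]'
python3 -m handwheel '[[[0,0,0,0],[0,0,0,0],[0,0,0,0],[0,0,0,0]]]' 26
python3 -m handwheel '[[[0,0,-0.25,0],[0,0,-0.5,0],[0.2,0,-0.65,0],[0.4,0.05,-0.65,0],[0.4,0.1,-0.65,0]]]'
python3 - <<'E'
from m import *
o=ctrl.get_obs(); c=grab('wrist'); P=wpts(c,o); print(o['eef_pos'].round(4))
m=(c['color'].min(2)>110)&(P[...,2]>.09)&(P[...,2]<.125)&(abs(P[...,0]-.503)<.02)&(abs(P[...,1]-.165)<.04); Q=P[m]; print(m.sum(),np.nanmedian(Q,0).round(4),np.nanpercentile(Q,3,axis=0).round(4),np.nanpercentile(Q,97,axis=0).round(4))
E
```

```text
time_s: 34.55
eef_pos: [0.5038, 0.1673, 0.1218]
eef_rot: [-0.0, 0.708, 0.706, -0.0]
wrist_force: [0.5, -1.2, 0.0]
opening: 0.194
grasp_force: 61.9
time_s: 35.05
eef_pos: [0.5041, 0.1674, 0.1225]
eef_rot: [0.0, 0.708, 0.706, 0.0]
wrist_force: [-0.2, 0.3, 0.1]
opening: 0.302
grasp_force: 0.0
time_s: 35.67
eef_pos: [0.5242, 0.2496, 0.2529]
eef_rot: [0.0, 0.707, 0.707, 0.001]
wrist_force: [-0.5, -1.0, 0.6]
opening: 0.302
grasp_force: 0.0
[0.5242 0.2496 0.2529]
340 [0.5068 0.1733 0.1096] [0.5    0.1627 0.0932] [0.5144 0.1784 0.1115]
```

```bash
python3 -m handwheel '[[[0.25,0.1,0,0],[0.5,0.1825,0.05,0],[0.745,0.1825,0.25,0],[0.745,0.1825,0.48,0],[0.745,0.1825,0.5,0],[0.745,0.1825,0.6,0],[0.745,0.1825,0.7,0],[0.745,0.1825,0.81,0],[0.745,0.1825,0.81,0],[0.745,0.1825,0.81,0]]]'
python3 -m handwheel '[[[0,0,0,0],[0,0,0,0],[0,0,0,0],[0,0,0,0]]]' 8
python3 -m handwheel '[[[0.1,0,-0.1,0],[0.2,0,-0.2,0],[0.32,-0.04,-0.32,0],[0.32,-0.25,-0.32,0],[0.32,-0.5,-0.32,0],[0.32,-0.79,-0.32,0],[0.32,-0.79,-0.32,0],[0.32,-0.79,-0.32,0]]]'
python3 - <<'E'
from m import *
o=ctrl.get_obs(); c=grab('wrist'); P=wpts(c,o); print(o['eef_pos'].round(4))
m=mask(c['color'],'red')&(np.linalg.norm(P-o['eef_pos'],axis=-1)<.04); Q=P[m]-o['eef_pos']; print(m.sum(),np.nanmedian(Q,0).round(4),np.nanpercentile(Q,3,axis=0).round(4),np.nanpercentile(Q,97,axis=0).round(4))
E
```

```text
time_s: 36.98
eef_pos: [0.5615, 0.3963, 0.0906]
eef_rot: [0.0, 0.708, 0.706, 0.0]
wrist_force: [1.3, 0.1, -0.1]
opening: 0.3
grasp_force: 0.0
time_s: 37.48
eef_pos: [0.5619, 0.3966, 0.0912]
eef_rot: [0.0, 0.708, 0.706, 0.001]
wrist_force: [0.8, 0.3, 3.1]
opening: 0.202
grasp_force: 58.8
time_s: 38.48
eef_pos: [0.4037, 0.4609, 0.1546]
eef_rot: [0.0, 0.708, 0.706, 0.0]
wrist_force: [0.6, 0.1, -0.1]
opening: 0.192
grasp_force: 58.8
[0.4037 0.4609 0.1546]
1653 [0.0005 0.0026 0.0111] [-0.0077 -0.0105  0.0049] [0.0086 0.0092 0.0161]
```

```bash
python3 -m handwheel '[[[0,0,0.1,0],[0,0,0.2,0],[0,0,0.22,0],[0,0,0.22,0]]]'
python3 -m handwheel '[[[-0.05,0,0,0],[-0.1,0,0,0],[-0.15,0,0,0],[-0.2,0,0,0],[-0.25,0,0,0],[-0.3,0,0,0],[-0.35,0,0,0],[-0.395,0,0,0],[-0.395,0,0,0]]]'
python3 -m handwheel '[[[0.05,0,-0.2,0],[0.05,0,-0.45,0],[0.05,0,-0.7,0],[0,0.1,-0.9,0],[-0.25,0.25,-0.95,0],[-0.5,0.45,-0.95,0],[-0.75,0.6,-0.95,0],[-1,0.75,-0.95,0],[-1,0.75,-0.95,0],[-1,0.75,-0.95,0]]]'
python3 -m handwheel '[[[-0.15,0,0,0],[-0.15,0,0,0],[-0.15,0,0,0]]]'
python3 tube.py; python3 tray.py
```

```text
time_s: 39.02
eef_pos: [0.4033, 0.4603, 0.1092]
eef_rot: [-0.0, 0.708, 0.706, -0.001]
wrist_force: [0.4, -0.1, -0.5]
opening: 0.198
grasp_force: 58.8
time_s: 40.15
eef_pos: [0.4042, 0.382, 0.1116]
eef_rot: [0.0, 0.709, 0.706, 0.002]
wrist_force: [2.5, 5.1, 1.2]
opening: 0.197
grasp_force: 58.6
time_s: 41.4
eef_pos: [0.552, 0.1808, 0.3]
eef_rot: [-0.0, 0.709, 0.705, -0.001]
wrist_force: [0.1, 0.6, -0.6]
opening: 0.194
grasp_force: 58.6
time_s: 41.78
eef_pos: [0.5518, 0.1525, 0.3004]
eef_rot: [-0.0, 0.708, 0.706, 0.0]
wrist_force: [-0.0, 0.2, -0.9]
opening: 0.196
grasp_force: 58.6
[0.5518 0.1525 0.3004]
(np.float64(-0.083), [0.0015, 0.0044], 10)
(np.float64(-0.07), [0.0015, 0.0053], 56)
(np.float64(-0.058), [0.0011, 0.0076], 57)
(np.float64(-0.045), [0.0017, 0.0096], 82)
(np.float64(-0.032), [0.0011, 0.0117], 103)
(np.float64(-0.019), [0.0011, 0.0138], 136)
blue 1163 c [0.5017 0.1206] size [0.132 0.03 ] dir-from-y -1.49 z 0.05
blue 1865 c [0.5972 0.1178] size [0.132 0.03 ] dir-from-y -1.71 z 0.05
yellow 900 c [0.5507 0.1606] size [0.077 0.013] dir-from-y -1.45 z 0.112
[0.5519 0.1525 0.3004]
```

```bash
python3 -m handwheel '[[[-0.2,0.1,0.05,0],[-0.37,0.215,0.2,0],[-0.37,0.215,0.45,0],[-0.37,0.215,0.63,0],[-0.37,0.215,0.7,0],[-0.37,0.215,0.78,0],[-0.37,0.215,0.85,0],[-0.37,0.215,0.89,0],[-0.37,0.215,0.89,0]]]'
python3 -m handwheel '[[[0,0,0,0],[0,0,0,0],[0,0,0,0],[0,0,0,0]]]' 26
python3 -m handwheel '[[[0,0,-0.25,0],[0,0,-0.5,0],[0.3,0,-0.65,0],[0.6,-0.05,-0.65,0],[0.8,-0.1,-0.65,0],[0.8,-0.1,-0.65,0]]]'
python3 - <<'E'
from m import *
o=ctrl.get_obs(); c=grab('wrist'); P=wpts(c,o); print(o['eef_pos'].round(4))
m=mask(c['color'],'red')&(P[...,2]>.09)&(P[...,2]<.125)&(abs(P[...,0]-.595)<.03)&(abs(P[...,1]-.08)<.04); Q=P[m]; print(m.sum(),np.nanmedian(Q,0).round(4),np.nanpercentile(Q,3,axis=0).round(4),np.nanpercentile(Q,97,axis=0).round(4))
E
```

```text
time_s: 43.0
eef_pos: [0.595, 0.0771, 0.122]
eef_rot: [-0.0, 0.708, 0.706, -0.0]
wrist_force: [-0.5, -0.5, 0.4]
opening: 0.194
grasp_force: 58.6
time_s: 43.5
eef_pos: [0.5952, 0.077, 0.1225]
eef_rot: [0.0, 0.708, 0.706, 0.0]
wrist_force: [0.6, 0.9, -0.2]
opening: 0.306
grasp_force: 0.0
time_s: 44.25
eef_pos: [0.5745, 0.2402, 0.2524]
eef_rot: [-0.0, 0.707, 0.707, 0.0]
wrist_force: [0.3, -1.2, 0.9]
opening: 0.303
grasp_force: 0.0
[0.5745 0.2402 0.2524]
247 [0.5923 0.0855 0.1079] [0.5839 0.079  0.0937] [0.6009 0.0887 0.111 ]
```

```bash
python3 -m handwheel '[[[0.2,-0.1,0,0],[0.45,-0.25,0,0],[0.7,-0.4,0,0.02],[0.9,-0.5,0.1,0.056],[1,-0.585,0.3,0.056],[1,-0.585,0.5,0.056],[1,-0.585,0.5,0.056],[1,-0.585,0.5,0.056]]]' 32
python3 - <<'E'
from m import *
o=ctrl.get_obs(); w=grab('wrist'); P=wpts(w,o); print(o['eef_pos'].round(4),o['eef_rot'].round(3))
m=mask(w['color'],'yellow')&(P[...,1]>.42)&(P[...,2]<.06); Q=P[m]; print(m.sum(),np.nanpercentile(Q,3,axis=0).round(4),np.nanpercentile(Q,97,axis=0).round(4))
Q=P[(P[...,1]>.38)&(P[...,1]<.51)&(abs(P[...,0]-.455)<.02)&(P[...,2]>.013)&(P[...,2]<.045)]
for y in np.arange(.385,.51,.012):
    q=Q[abs(Q[:,1]-y)<.004]
    if len(q)>3: print(round(y,3),((np.percentile(q[:,0],5)+np.percentile(q[:,0],95))/2).round(4),np.percentile(q[:,2],95).round(4))
save('w7',w['color'])
T=o['eef_rot']; r=R.from_quat(np.r_[T[1:],T[0]]).as_matrix(); d=np.array([.4575,.490,.012])-o['eef_pos']; print('tool shift /0.2:',(r.T@d/.2).round(4))
E
```

```text
time_s: 45.3
eef_pos: [0.461, 0.437, 0.1539]
eef_rot: [0.0, 0.738, 0.675, 0.001]
wrist_force: [0.6, 0.5, 1.1]
opening: 0.377
grasp_force: 0.0
[0.461  0.437  0.1539] [0.    0.738 0.675 0.001]
586 [ 4.482e-01  4.729e-01 -4.000e-04] [0.4682 0.4916 0.0207]
0.397 0.4508 0.0268
0.409 0.4517 0.0258
0.421 0.4529 0.0248
0.433 0.4537 0.0239
0.445 0.4549 0.0229
0.457 0.4557 0.0219
0.469 0.4574 0.0206
0.481 0.4586 0.0206
0.493 0.4592 0.02
tool shift /0.2: [ 0.2616 -0.0424  0.7095]
```

View pics/w7.png

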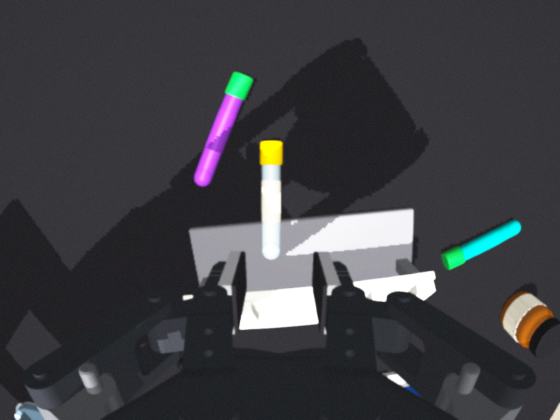

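```bash
python3 -m handwheel '[[[0.15,-0.037,0.1,0],[0.257,-0.037,0.3,0],[0.257,-0.037,0.5,0],[0.257,-0.037,0.6,0],[0.257,-0.037,0.7,0],[0.257,-0.037,0.71,0],[0.257,-0.037,0.71,0]]]'
python3 -m handwheel '[[[0,0,0,0],[0,0,0,0],[0,0,0,0],[0,0,0,0],[0,0,0,0]]]' 8
python3 -m handwheel '[[[0,0,-0.07,0],[0,0,-0.07,-0.056],[0,0,-0.07,-0.056],[0,0,-0.07,-0.056]]]'
python3 tube.py
```

```text
time_s: 46.22
eef_pos: [0.4574, 0.4897, 0.0115]
eef_rot: [0.0, 0.737, 0.675, 0.001]
wrist_force: [0.6, -0.4, -0.5]
opening: 0.374
grasp_force: 0.0
time_s: 46.85
eef_pos: [0.4575, 0.4901, 0.0118]
eef_rot: [0.0, 0.737, 0.676, 0.001]
wrist_force: [0.5, -0.6, 6.2]
opening: 0.191
grasp_force: 58.8
time_s: 47.35
eef_pos: [0.4562, 0.4893, 0.0243]
eef_rot: [-0.0, 0.709, 0.705, -0.0]
wrist_force: [-0.4, 0.1, -0.1]
opening: 0.191
grasp_force: 58.7
[0.4562 0.4893 0.0243]
(np.float64(-0.032), [0.0028, 0.0517], 459)
(np.float64(-0.019), [0.0009, 0.044], 13486)
```

```bash
python3 -m handwheel '[[[-0.09,0,0,0],[-0.18,0,0,0],[-0.18,0,0,0],[-0.18,0,0,0]]]'
python3 -m handwheel '[[[-0.005,0,-0.07,0],[-0.01,0,-0.135,0],[-0.025,0,-0.19,0],[-0.04,0,-0.245,0],[-0.07,0,-0.295,0],[-0.1,0,-0.345,0],[-0.13,0,-0.38,0],[-0.165,0,-0.41,0],[-0.165,0,-0.41,0]]]'
python3 -m handwheel '[[[0.15,0,0,0],[0.3,0,0,0],[0.3,0,-0.2,0],[0.3,0,-0.5,0],[0.3,0,-0.5,0],[0.3,0,-0.5,0]]]'
python3 tube.py
```

```text
time_s: 47.9
eef_pos: [0.4566, 0.4534, 0.0244]
eef_rot: [0.0, 0.709, 0.706, 0.0]
wrist_force: [-1.0, -0.1, -0.1]
opening: 0.186
grasp_force: 58.9
time_s: 49.02
eef_pos: [0.4561, 0.4196, 0.1065]
eef_rot: [-0.0, 0.709, 0.706, -0.0]
wrist_force: [-0.4, 3.4, -1.7]
opening: 0.176
grasp_force: 58.5
time_s: 49.78
eef_pos: [0.4564, 0.4798, 0.206]
eef_rot: [0.0, 0.708, 0.706, -0.0]
wrist_force: [0.0, 0.1, -1.1]
opening: 0.171
grasp_force: 62.7
[0.4564 0.4798 0.206 ]
(np.float64(-0.045), [0.0042, -0.0516], 196)
(np.float64(-0.032), [0.0028, -0.0357], 293)
(np.float64(-0.019), [0.0016, -0.019], 399)
```

```bash
python3 -m handwheel '[[[-0.2,-0.0835,0,0],[-0.384,-0.0835,0.05,0],[-0.384,-0.0835,0.2,0],[-0.384,-0.0835,0.3,0],[-0.384,-0.0835,0.36,0],[-0.384,-0.0835,0.36,0]]]'
python3 tube.py; python3 - <<'E'
from m import *
o=ctrl.get_obs(); c=grab('wrist'); P=wpts(c,o)
m=mask(c['color'],'yellow')&(np.linalg.norm(P-o['eef_pos'],axis=-1)<.05); Q=P[m]-o['eef_pos']; print(m.sum(),np.nanmedian(Q,0).round(4),np.nanpercentile(Q,3,axis=0).round(4),np.nanpercentile(Q,97,axis=0).round(4))
save('w8',c['color'])
E
```

```text
time_s: 50.58
eef_pos: [0.4387, 0.4035, 0.1328]
eef_rot: [-0.0, 0.708, 0.706, -0.001]
wrist_force: [-0.1, -0.7, 1.1]
opening: 0.174
grasp_force: 62.7
[0.4387 0.4035 0.1328]
(np.float64(-0.083), [-0.0093, -0.0551], 16)
(np.float64(-0.07), [-0.0092, -0.0419], 39)
(np.float64(-0.045), [0.0041, -0.0517], 194)
(np.float64(-0.032), [0.0028, -0.0363], 283)
(np.float64(-0.019), [0.0015, -0.0192], 410)
1906 [0.0002 0.018  0.005 ] [-0.0077  0.0034 -0.0013] [0.0082 0.0254 0.0106]
```

View pics/w8.png

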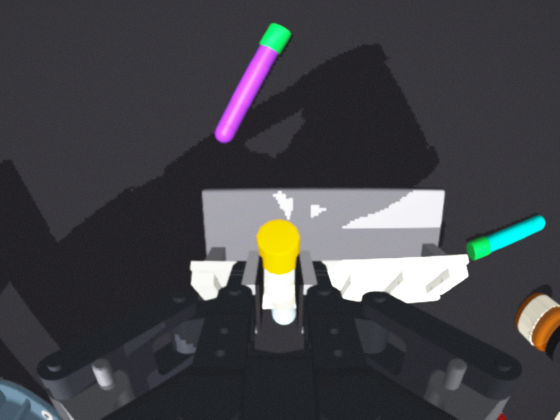

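```bash
python3 -m handwheel '[[[-0.0675,0.008,0,0],[-0.0675,0.008,0.06,0],[-0.0675,0.008,0.12,0],[-0.0675,0.008,0.12,0],[-0.0675,0.008,0.12,0]]]'
python3 -m handwheel '[[[0,0,0,0],[0,0,0,0],[0,0,0,0],[0,0,0,0]]]' 26
python3 -m handwheel '[[[0,0,-0.1,0],[0,0,-0.25,0],[0,0,-0.25,0],[0,0,-0.25,0]]]'
python3 - <<'E'
from m import *
o=ctrl.get_obs(); c=grab('wrist'); P=wpts(c,o); print(o['eef_pos'].round(4))
m=mask(c['color'],'yellow')&(np.linalg.norm(P-o['eef_pos'],axis=-1)<.15); Q=P[m]; print(m.sum(),np.nanmedian(Q,0).round(4),np.nanpercentile(Q,3,axis=0).round(4),np.nanpercentile(Q,97,axis=0).round(4))
E
```

```text
time_s: 51.3
eef_pos: [0.441, 0.3902, 0.1101]
eef_rot: [-0.0, 0.708, 0.706, -0.0]
wrist_force: [-0.1, -0.7, -0.1]
opening: 0.172
grasp_force: 62.7
time_s: 51.8
eef_pos: [0.4411, 0.3902, 0.1104]
eef_rot: [0.0, 0.708, 0.706, 0.0]
wrist_force: [0.2, 0.0, 0.4]
opening: 0.308
grasp_force: 0.0
time_s: 52.3
eef_pos: [0.441, 0.3901, 0.1606]
eef_rot: [0.0, 0.708, 0.706, 0.0]
wrist_force: [0.8, -0.0, -0.3]
opening: 0.304
grasp_force: 0.0
[0.441  0.3901 0.1606]
919 [0.4409 0.3986 0.0973] [0.4326 0.3845 0.0908] [0.4487 0.4068 0.1029]
```

```bash
python3 -m handwheel '[[[0.05,0,0.1,0],[0.05,0,0.2,0],[0.05,0,0.3,0],[0.05,0,0.36,0],[0.05,0,0.36,0],[0.05,0,0.36,0]]]'
python3 -m handwheel '[[[0,0,0,0],[0,0,0,0],[0,0,0,0],[0,0,0,0]]]' 8
python3 -m handwheel '[[[0.1,0,-0.1,0],[0.2,0,-0.2,0],[0.32,-0.04,-0.32,0],[0.32,-0.2,-0.32,0],[0.32,-0.2,-0.32,0],[0.32,-0.2,-0.32,0]]]'
python3 tube.py; python3 - <<'E'
from m import *
o=ctrl.get_obs(); c=grab('wrist'); P=wpts(c,o)
m=mask(c['color'],'yellow')&(np.linalg.norm(P-o['eef_pos'],axis=-1)<.05); Q=P[m]-o['eef_pos']; print(m.sum(),np.nanmedian(Q,0).round(4),np.nanpercentile(Q,3,axis=0).round(4),np.nanpercentile(Q,97,axis=0).round(4))
E
```

```text
time_s: 53.1
eef_pos: [0.4416, 0.4003, 0.0888]
eef_rot: [0.0, 0.708, 0.706, 0.0]
wrist_force: [0.4, 0.4, 0.1]
opening: 0.303
grasp_force: 0.0
time_s: 53.6
eef_pos: [0.4414, 0.4003, 0.0888]
eef_rot: [0.0, 0.708, 0.706, 0.0]
wrist_force: [-0.2, 0.7, 1.9]
opening: 0.192
grasp_force: 58.6
time_s: 54.35
eef_pos: [0.4014, 0.4641, 0.152]
eef_rot: [0.0, 0.708, 0.706, -0.0]
wrist_force: [1.0, -0.6, -0.6]
opening: 0.192
grasp_force: 58.9
[0.4014 0.4641 0.152 ]
(np.float64(-0.032), [-0.0003, -0.0548], 116)
(np.float64(-0.019), [0.0004, -0.0416], 290)
1707 [0.0005 0.0003 0.0081] [-0.0076 -0.0144  0.0014] [0.0085 0.0067 0.0137]
```

```bash
python3 -m handwheel '[[[0,0,0.1,0],[0,0,0.18,0],[0,0,0.2075,0],[0,0,0.2075,0]]]'
python3 -m handwheel '[[[-0.05,0,0,0],[-0.1,0,0,0],[-0.15,0,0,0],[-0.2,0,0,0],[-0.25,0,0,0],[-0.3,0,0,0],[-0.35,0,0,0],[-0.41,0,0,0],[-0.41,0,0,0]]]'
python3 -m handwheel '[[[0.05,0,-0.2,0],[0.05,0,-0.45,0],[0.05,0,-0.7,0],[0,0.1,-0.9,0],[-0.25,0.25,-0.95,0],[-0.5,0.45,-0.95,0],[-0.75,0.6,-0.95,0],[-1,0.75,-0.95,0],[-1,0.75,-0.95,0],[-1,0.75,-0.95,0]]]'
python3 -m handwheel '[[[-0.15,0,0,0],[-0.15,0,0,0],[-0.15,0,0,0]]]'
python3 tube.py; python3 tray.py
```

```text
time_s: 54.95
eef_pos: [0.4009, 0.4639, 0.1097]
eef_rot: [-0.0, 0.708, 0.706, -0.001]
wrist_force: [-0.6, 1.0, -0.8]
opening: 0.199
grasp_force: 58.9
time_s: 56.08
eef_pos: [0.4014, 0.3823, 0.1119]
eef_rot: [-0.0, 0.709, 0.706, 0.001]
wrist_force: [-0.9, 3.1, 0.6]
opening: 0.183
grasp_force: 59.4
time_s: 57.32
eef_pos: [0.5499, 0.1815, 0.3006]
eef_rot: [-0.0, 0.709, 0.706, -0.001]
wrist_force: [-0.3, -0.2, -0.4]
opening: 0.19
grasp_force: 59.2
time_s: 57.7
eef_pos: [0.5497, 0.1531, 0.3009]
eef_rot: [-0.0, 0.708, 0.706, 0.0]
wrist_force: [0.5, 0.7, -1.4]
opening: 0.188
grasp_force: 59.1
[0.5497 0.1531 0.3009]
(np.float64(-0.083), [-0.0009, 0.0031], 15)
(np.float64(-0.07), [-0.0008, 0.0049], 47)
(np.float64(-0.058), [-0.0007, 0.0077], 42)
(np.float64(-0.045), [-0.0009, 0.0099], 64)
(np.float64(-0.032), [-0.0005, 0.0122], 83)
(np.float64(-0.019), [-0.0004, 0.0146], 71)
blue 1154 c [0.5019 0.1253] size [0.123 0.03 ] dir-from-y -1.5 z 0.05
blue 1726 c [0.5973 0.123 ] size [0.122 0.03 ] dir-from-y -1.74 z 0.05
yellow 906 c [0.5507 0.1612] size [0.076 0.013] dir-from-y -1.65 z 0.112
[0.5498 0.1531 0.3009]
```

```bash
python3 -m handwheel '[[[0.04,0.1,0.05,0],[0.072,0.246,0.2,0],[0.072,0.246,0.45,0],[0.072,0.246,0.63,0],[0.072,0.246,0.7,0],[0.072,0.246,0.78,0],[0.072,0.246,0.83,0],[0.072,0.246,0.87,0],[0.072,0.246,0.87,0]]]'
python3 -m handwheel '[[[0,0,0,0],[0,0,0,0],[0,0,0,0],[0,0,0,0]]]' 26
python3 -m handwheel '[[[0,0,-0.25,0],[0,0,-0.5,0],[0.1,-0.1,-0.65,0],[0.1,-0.2,-0.85,0],[0.1,-0.2,-0.85,0]]]'
python3 tray.py w9; python3 - <<'E'
from m import *
o=ctrl.get_obs(); c=np.load('wrist.npz'); P=wpts(c,o)
m=mask(c['color'],'yellow')&(P[...,2]>.09)&(abs(P[...,0]-.598)<.02)&(abs(P[...,1]-.165)<.04); Q=P[m]; print(m.sum(),np.nanmedian(Q,0).round(4),np.nanpercentile(Q,3,axis=0).round(4),np.nanpercentile(Q,97,axis=0).round(4))
E
```

```text
time_s: 58.92
eef_pos: [0.5994, 0.1659, 0.1267]
eef_rot: [-0.0, 0.708, 0.706, -0.0]
wrist_force: [0.8, -0.4, -0.8]
opening: 0.186
grasp_force: 59.1
time_s: 59.42
eef_pos: [0.5996, 0.166, 0.127]
eef_rot: [0.0, 0.708, 0.706, 0.0]
wrist_force: [0.2, -0.2, -0.3]
opening: 0.305
grasp_force: 0.0
time_s: 60.05
eef_pos: [0.5605, 0.1868, 0.3013]
eef_rot: [0.002, 0.708, 0.706, 0.003]
wrist_force: [0.3, 0.7, 0.1]
opening: 0.308
grasp_force: 0.0
blue 966 c [0.5021 0.141 ] size [0.09 0.03] dir-from-y -1.39 z 0.05
blue 1290 c [0.597  0.1177] size [0.132 0.029] dir-from-y -1.33 z 0.05
yellow 1632 c [0.5496 0.1193] size [0.158 0.014] dir-from-y -1.29 z 0.112
yellow 255 c [0.6007 0.1685] size [0.017 0.018] dir-from-y 84.88 z 0.11
[0.5605 0.1868 0.3013]
259 [0.5991 0.1688 0.1073] [0.5915 0.1603 0.1   ] [0.6075 0.1759 0.1089]
```

View pics/w9.png

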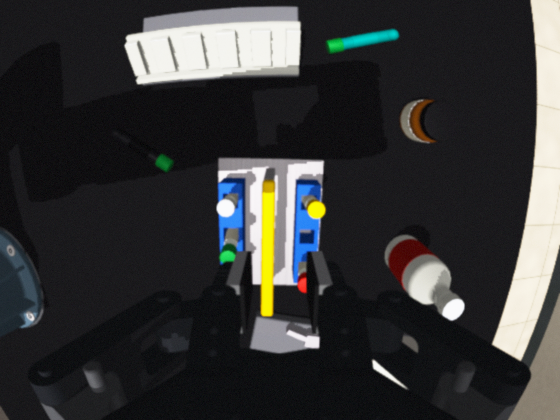

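```bash
python3 -m handwheel '[[[-0.2,0,-0.1,0],[-0.5,0,-0.2,0],[-0.8,0,-0.2,0],[-1,0,-0.2,0],[-1,0,-0.2,0]]]'
python3 -m handwheel '[[[-0.25,-0.05,0,0],[-0.55,-0.05,0,0],[-0.55,-0.05,0,0],[-0.55,-0.05,0,0]]]'
python3 - <<'E'
from m import *
o=ctrl.get_obs(); c=grab('wrist'); np.savez('ws.npz',p=o['eef_pos'],r=o['eef_rot'],**c); save('w10',c['color']); P=wpts(c,o); print(o['eef_pos'].round(4))
for k in('green','red'):
    l,n=N.label(mask(c['color'],k))
    for i in range(1,n+1):
        s=l==i; Q=P[s]
        if s.sum()>25: print(k,s.sum(),np.argwhere(s).mean(0)[::-1].round(),np.nanmedian(Q,0).round(4),np.nanpercentile(Q,3,axis=0).round(3),np.nanpercentile(Q,97,axis=0).round(3))
# planes by height
for a,b,nm in((.015,.024,'floor'),(.028,.045,'rail'),(.084,.096,'housing')):
    m=(P[...,2]>a)&(P[...,2]<b)&(P[...,1]<.0)&(P[...,1]>-.32)&(P[...,0]>.4)&(P[...,0]<.85); l,n=N.label(m)
    for i in range(1,n+1):
        s=l==i
        if s.sum()<250: continue
        Q=P[s]; r=cv2.minAreaRect((Q[:,:2]*1e4).astype(np.float32)); print(nm,s.sum(),np.median(Q[:,2]).round(4),(cv2.boxPoints(r)/1e4).round(4).tolist())
E
```

```text
time_s: 60.72
eef_pos: [0.5586, -0.0169, 0.335]
eef_rot: [-0.001, 0.71, 0.704, -0.001]
wrist_force: [0.1, 0.6, -0.3]
opening: 0.308
grasp_force: 0.0
time_s: 61.22
eef_pos: [0.5484, -0.1231, 0.3357]
eef_rot: [-0.001, 0.708, 0.706, -0.0]
wrist_force: [-0.1, -0.3, -0.2]
opening: 0.309
grasp_force: 0.0
[ 0.5484 -0.1231  0.3357]
green 338 [417. 190.] [ 0.7143 -0.1263  0.112 ] [ 0.703 -0.138  0.102] [ 0.728 -0.116  0.114]
red 245 [317.  13.] [0.5916 0.0761 0.1094] [0.584 0.07  0.095] [0.599 0.087 0.112]
red 587 [414.  50.] [0.7264 0.0526 0.0571] [0.719 0.041 0.027] [0.75  0.079 0.081]
red 161 [211. 276.] [ 0.4565 -0.2509  0.0784] [ 0.426 -0.302  0.001] [ 0.523 -0.114  0.361]
floor 15806 0.0205 [[0.4812999963760376, -0.2459000051021576], [0.6507999897003174, -0.2806999981403351], [0.6970000267028809, -0.0560000017285347], [0.5274999737739563, -0.0210999995470047]]
rail 1847 0.0384 [[0.5278000235557556, -0.2531999945640564], [0.6488999724388123, -0.2793999910354614], [0.6967999935150146, -0.05770000070333481], [0.5756999850273132, -0.03150000050663948]]
rail 439 0.0383 [[0.5293999910354614, -0.25279998779296875], [0.5860999822616577, -0.26030001044273376], [0.5892999768257141, -0.23639999330043793], [0.5325999855995178, -0.2289000004529953]]
housing 12644 0.0905 [[0.6463000178337097, -0.2800999879837036], [0.8098000288009644, -0.314300000667572], [0.8568000197410583, -0.08950000256299973], [0.6933000087738037, -0.05530000105500221]]
```

View pics/w10.png

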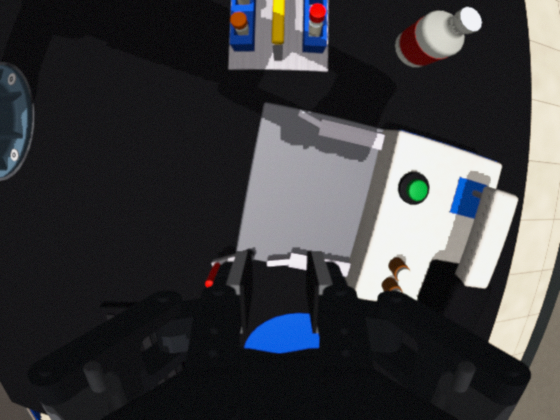

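```bash
python3 -m handwheel '[[[0.25,0,0,0],[0.5,0,0,0],[0.8,0,0.1,0],[1,0,0.3,0],[1,0,0.3,0]]]' 28
python3 -m handwheel '[[[0.15,0.006,0,0.0157],[0.212,0.006,0.1,0.0157],[0.212,0.006,0.35,0.0157],[0.212,0.006,0.55,0.0157],[0.212,0.006,0.55,0.0157]]]'
python3 tray.py
```

```text
time_s: 61.9
eef_pos: [0.5462, 0.0808, 0.273]
eef_rot: [-0.003, 0.706, 0.708, -0.002]
wrist_force: [-0.2, -0.1, 0.4]
opening: 0.327
grasp_force: 0.0
time_s: 62.52
eef_pos: [0.5483, 0.1188, 0.1643]
eef_rot: [-0.002, 0.716, 0.698, -0.002]
wrist_force: [0.1, 0.5, 0.9]
opening: 0.329
grasp_force: 0.0
blue 2210 c [0.5019 0.1347] size [0.102 0.03 ] dir-from-y -1.44 z 0.05
blue 2327 c [0.5977 0.1328] size [0.101 0.03 ] dir-from-y -1.69 z 0.05
blue 386 c [0.6039 0.0877] size [0.023 0.023] dir-from-y -35.94 z 0.05
yellow 5013 c [0.5498 0.1191] size [0.159 0.014] dir-from-y -1.69 z 0.112
yellow 787 c [0.6008 0.1676] size [0.019 0.018] dir-from-y -67.37 z 0.11
[0.5483 0.1188 0.1643]
```

```bash
python3 -m handwheel '[[[0,0.0075,0.1,0],[0,0.0075,0.2,0],[0,0.0075,0.3,0],[0,0.0075,0.35,0],[0,0.0075,0.35,0],[0,0.0075,0.35,0]]]'
python3 -m handwheel '[[[0,0,0,0],[0,0,0,0],[0,0,0,0],[0,0,0,0],[0,0,0,0]]]' 5
python3 -m handwheel '[[[0,0,-0.03,0],[0,0,-0.08,0],[0,0,-0.15,0],[0,0,-0.2,0],[0,0,-0.2,0],[0,0,-0.2,0],[0,0,-0.2,0]]]'
python3 tray.py
```

```text
time_s: 63.32
eef_pos: [0.5531, 0.1185, 0.0983]
eef_rot: [0.001, 0.717, 0.698, 0.001]
wrist_force: [-0.4, -0.1, -0.4]
opening: 0.33
grasp_force: 0.0
time_s: 63.95
eef_pos: [0.5523, 0.1186, 0.098]
eef_rot: [0.0, 0.717, 0.698, 0.0]
wrist_force: [-3.5, 0.1, 6.6]
opening: 0.146
grasp_force: 60.0
time_s: 64.82
eef_pos: [0.5515, 0.1185, 0.1361]
eef_rot: [-0.0, 0.717, 0.697, -0.0]
wrist_force: [0.4, -0.7, -6.0]
opening: 0.153
grasp_force: 58.6
blue 317 c [0.5188 0.1355] size [0.099 0.001] dir-from-y -1.48 z 0.055
blue 317 c [0.5859 0.1334] size [0.099 0.001] dir-from-y -1.35 z 0.055
[0.5515 0.1185 0.1361]
```

```bash
python3 -m handwheel '[[[0,0,-0.1,0.03],[0,0,-0.2,0.06],[0,0,-0.2,0.09],[0,0,-0.2,0.1173],[0,0,-0.2,0.1173],[0,0,-0.2,0.1173]]]'
python3 -m handwheel '[[[-0.04,0,0,0],[-0.12,0,0,0],[-0.24,0,0,0],[-0.38,0,0,0],[-0.52,0,0,0],[-0.66,0,0,0],[-0.8,0,0,0],[-0.9,0,0,0],[-0.95,0,0,0],[-0.95,0,0,0]]]'
python3 - <<'E'
from m import *
o=ctrl.get_obs(); O=np.array([.6017,-.1537]); t=-.2042
d=o['eef_pos'][:2]-O; print('sampler xy',(d@np.array([[np.cos(t),-np.sin(t)],[np.sin(t),np.cos(t)]])).round(4),'z',o['eef_pos'][2].round(4))
q=o['eef_rot']; M=R.from_quat(np.r_[q[1:],q[0]]).as_matrix(); print('yaw err deg',np.degrees(np.arctan2(M[1,0],M[0,0]))-90-np.degrees(t),M[:,2].round(3))
c=grab('wrist'); save('w11',c['color'])
E
```

```text
time_s: 65.62
eef_pos: [0.5518, 0.1185, 0.1765]
eef_rot: [-0.0, 0.775, 0.632, -0.0]
wrist_force: [0.2, 0.1, -6.6]
opening: 0.146
grasp_force: 59.0
time_s: 66.88
eef_pos: [0.5135, -0.0684, 0.1769]
eef_rot: [0.0, 0.776, 0.631, 0.0]
wrist_force: [0.9, -0.2, -5.6]
opening: 0.15
grasp_force: 59.0
sampler xy [-0.1037  0.0657] z 0.1769
yaw err deg -0.017959703412483208 [ 0.  0. -1.]
```

View pics/w11.png

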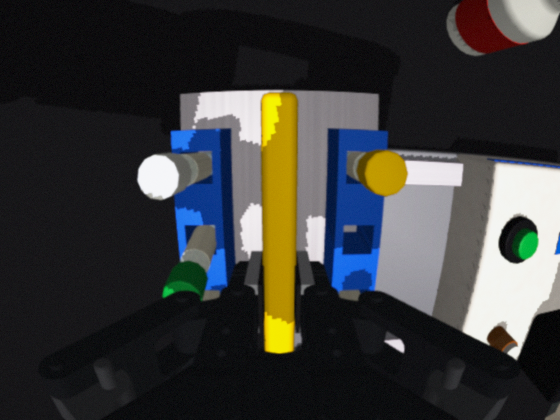

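```bash
python3 -m handwheel '[[[-0.05,0,0,0],[-0.15,0.033,0,0],[-0.25,0.033,0,0],[-0.3285,0.033,0,0],[-0.3285,0.033,0,0],[-0.3285,0.033,0,0]]]'
python3 -m handwheel '[[[0,0,0.06,0],[0,0,0.14,0],[0,0,0.2,0],[0,0,0.25,0],[0,0,0.27,0],[0,0,0.287,0],[0,0,0.287,0]]]'
cat > s.py <<'E'
from m import *
O=np.array([.6017,-.1537]); t=-.2042
def sxy(p): return (np.asarray(p)[...,:2]-O)@np.array([[np.cos(t),-np.sin(t)],[np.sin(t),np.cos(t)]]) 
if __name__=='__main__':
    o=ctrl.get_obs(); print('sampler xy',sxy(o['eef_pos']).round(4),'z',o['eef_pos'][2].round(4),'F',o['wrist_force'].round(1))
E
python3 s.py
```

```text
time_s: 67.68
eef_pos: [0.5069, -0.1331, 0.1767]
eef_rot: [-0.0, 0.775, 0.632, 0.0]
wrist_force: [0.4, 0.8, -6.2]
opening: 0.151
grasp_force: 59.0
time_s: 68.55
eef_pos: [0.507, -0.1334, 0.1195]
eef_rot: [0.0, 0.775, 0.632, 0.0]
wrist_force: [-0.5, -0.1, -5.7]
opening: 0.151
grasp_force: 59.1
sampler xy [-0.0968  0.0007] z 0.1195 F [-0.5 -0.1 -5.7]
```

```bash
python3 -m handwheel '[[[-0.003,0.03,0.003,0],[-0.003,0.08,0.003,0],[-0.003,0.13,0.003,0],[-0.003,0.18,0.003,0],[-0.003,0.23,0.003,0],[-0.003,0.28,0.003,0],[-0.003,0.28,0.003,0]]]'
python3 s.py
python3 -m handwheel '[[[0,0.05,0,0],[0,0.1,0,0],[0,0.15,0,0],[0,0.17,0,0],[0,0.17,0,0]]]'
python3 s.py
```

```text
time_s: 69.42
eef_pos: [0.5624, -0.1454, 0.1188]
eef_rot: [0.0, 0.775, 0.632, 0.0]
wrist_force: [-0.9, -0.1, -6.1]
opening: 0.15
grasp_force: 59.0
sampler xy [-0.0401  0.0002] z 0.1188 F [-0.9 -0.1 -6.1]
time_s: 70.05
eef_pos: [0.5951, -0.152, 0.1187]
eef_rot: [-0.0, 0.775, 0.632, -0.0]
wrist_force: [-0.1, -0.3, -7.0]
opening: 0.151
grasp_force: 59.0
sampler xy [-0.0068  0.0003] z 0.1187 F [-0.1 -0.3 -7. ]
```

```bash
python3 -m handwheel '[[[0,0,0.005,0],[0,0,0.01,0],[0,0.015,0.01,0],[0,0.03,0.01,0],[0,0.045,0.01,0],[0,0.045,0.01,0]]]'
python3 s.py
```

```text
time_s: 70.8
eef_pos: [0.6024, -0.1536, 0.1182]
eef_rot: [-0.001, 0.775, 0.632, -0.001]
wrist_force: [-10.8, 2.1, 8.6]
opening: 0.152
grasp_force: 61.2
sampler xy [0.0007 0.0003] z 0.1182 F [-10.8   2.1   8.6]
```

```bash
python3 -m handwheel '[[[0,0,0,0],[0,0,0,0],[0,0,0,0],[0,0,0,0]]]' 27
python3 -m handwheel '[[[0,0,-0.1,0],[0,0,-0.3,0],[0,0,-0.6,0],[0.1,-0.2,-0.85,0],[0.1,-0.2,-0.9,0],[0.1,-0.2,-0.9,0],[0.1,-0.2,-0.9,0]]]'
python3 s.py; python3 - <<'E'
from s import *
o=ctrl.get_obs(); c=grab('wrist'); P=wpts(c,o); P=np.dstack([sxy(P),P[...,2]]); m=mask(c['color'],'yellow')
for z0,z1,k in((.06,.08,'blue'),(.122,.14,'yellow')):
    mm=mask(c['color'],k)&(P[...,2]>z0)&(P[...,2]<z1)&(abs(P[...,0])<.1)&(abs(P[...,1])<.13); l,n=N.label(mm)
    for i in range(1,n+1):
        s=l==i
        if s.sum()>100:
            Q=P[s]; r=cv2.minAreaRect((Q[:,:2]*1e4).astype(np.float32)); print(k,s.sum(),np.round(np.array(r[0])/1e4,4),np.round(np.array(r[1])/1e4,3),round(r[2],1),np.median(Q[:,2]).round(3))
caps=(P[...,2]>.122)&(P[...,2]<.14)&(abs(P[...,0])<.08)&(abs(P[...,1])<.08)&~((abs(P[...,0])<.012)); l,n=N.label(caps)
for i in range(1,n+1):
    s=l==i
    if s.sum()>40: print('cap',s.sum(),np.median(P[s],0).round(4))
h=(P[...,2]>.084)&(P[...,2]<.096)&(abs(P[...,1])<.1)&(P[...,0]>.05)&(P[...,0]<.2); print('housing front x',np.percentile(P[h][:,0],1).round(4))
g=mask(c['color'],'green')&(P[...,0]>.07)
r_=mask(c['color'],'red')&(P[...,0]<-.08)
for n_,q in(('button',g),('pin',r_)): print(n_,q.sum(),np.nanmedian(P[q],0).round(4) if q.any() else '')
save('w12',c['color'])
E
```

```text
time_s: 71.3
eef_pos: [0.6039, -0.1539, 0.1169]
eef_rot: [0.0, 0.775, 0.632, 0.0]
wrist_force: [0.0, 0.0, -0.8]
opening: 0.314
grasp_force: 0.0
time_s: 72.18
eef_pos: [0.5683, -0.1264, 0.2951]
eef_rot: [-0.001, 0.775, 0.632, -0.001]
wrist_force: [0.3, 0.3, -0.8]
opening: 0.318
grasp_force: 0.0
sampler xy [-0.0383  0.02  ] z 0.2951 F [ 0.3  0.3 -0.8]
blue 1241 [-0.0473  0.0012] [0.027 0.132] 0.2 0.07
blue 1884 [0.0483 0.0011] [0.03  0.132] 0.0 0.07
yellow 1649 [0.0003 0.0224] [0.115 0.014] 89.8 0.132
yellow 286 [0.0421 0.0505] [0.017 0.018] 73.7 0.13
cap 308 [-0.0521  0.0508  0.1299]
cap 299 [0.0421 0.0506 0.1298]
cap 313 [-0.0469 -0.0041  0.1298]
cap 268 [ 0.0425 -0.0364  0.1296]
cap 280 [-0.0513 -0.0475  0.1297]
housing front x 0.0707
button 439 [0.1045 0.0494 0.1121]
pin 0
```

View pics/w12.png

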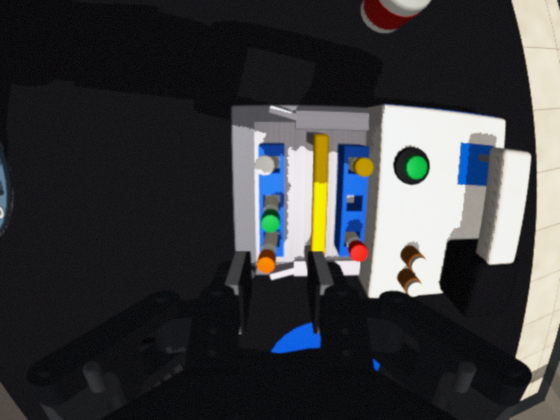

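```bash
python3 -m handwheel '[[[-0.1,-0.05,0,0.12],[-0.25,-0.15,0,0.24],[-0.4,-0.25,0,0.36],[-0.55,-0.35,0,0.48],[-0.7,-0.42,0,0.6],[-0.75,-0.42,0,0.72],[-0.75,-0.42,0,0.84],[-0.75,-0.42,0,0.98],[-0.75,-0.42,0,0.98],[-0.75,-0.42,0,0.98]]]' 40
python3 - <<'E'
from s import *
o=ctrl.get_obs(); print(o['eef_pos'].round(4),sxy(o['eef_pos']).round(4),o['q'].round(2))
q=o['eef_rot']; M=R.from_quat(np.r_[q[1:],q[0]]).as_matrix(); print(M.round(3).tolist())
c=grab('wrist'); P=wpts(c,o); m=mask(c['color'],'red',120,50)&(P[...,2]>.05)&(P[...,2]<.11)&(np.linalg.norm(P[...,:2]-[.455,-.254],axis=-1)<.05); Q=P[m]; print(m.sum(),np.argwhere(m).mean(0)[::-1],np.median(Q,0).round(4),np.percentile(Q,3,axis=0).round(4),np.percentile(Q,97,axis=0).round(4))
save('w13',c['color'])
E
```

```text
time_s: 73.47
eef_pos: [0.4559, -0.2562, 0.2958]
eef_rot: [-0.001, 0.999, -0.05, -0.001]
wrist_force: [-0.5, 0.7, 0.1]
opening: 0.467
grasp_force: 0.0
[ 0.4559 -0.2562  0.2958] [-0.122  -0.1299] [-0.74  0.02  1.67 -0.    1.46  0.93]
[[0.995, -0.099, -0.001], [-0.099, -0.995, 0.001], [-0.001, -0.001, -1.0]]
150 [278.44666667 186.66666667] [ 0.4588 -0.2555  0.0944] [ 0.4515 -0.2606  0.0542] [ 0.462  -0.2505  0.0963]
```

```bash
python3 -m handwheel '[[[0,0,0.2,0],[0,0,0.5,0],[0,0,0.75,0],[0,0,0.9,0],[0,0,0.9,0]]]'
python3 -m handwheel '[[[0,0,0.1,0],[0,0,0.199,0],[0,0,0.199,0],[0,0,0.199,0]]]'
python3 -m handwheel '[[[0,0,0,0],[0,0,0,0],[0,0,0,0],[0,0,0,0],[0,0,0,0],[0,0,0,0]]]' 5
python3 - <<'E'
from s import *
o=ctrl.get_obs(); p=sxy(o['eef_pos']); print(p.round(4),o['opening'],o['wrist_force'].round(1))
q=o['eef_rot']; M=R.from_quat(np.r_[q[1:],q[0]]).as_matrix()
c=np.array([-.079,-.105]); a=np.arctan2(*(p-c)[::-1]); r=np.linalg.norm(p-c); print('angle',np.degrees(a)%360,'r',r)
a0=a%(2*np.pi); Rs=np.array([[np.cos(t),-np.sin(t)],[np.sin(t),np.cos(t)]])
for f in np.linspace(0,1,11)[1:]:
    a1=a0+(np.radians(90)-a0)*f; d=Rs@(c+.05*np.array([np.cos(a1),np.sin(a1)])-p); print(round(np.degrees(a1)),(M[:2,:2].T@d/.2).round(3))
E
```

```text
time_s: 74.15
eef_pos: [0.4545, -0.2546, 0.1142]
eef_rot: [-0.002, 0.999, -0.05, -0.002]
wrist_force: [-0.2, -0.2, 0.3]
opening: 0.468
grasp_force: 0.0
time_s: 74.65
eef_pos: [0.4571, -0.257, 0.0787]
eef_rot: [0.001, 0.999, -0.051, 0.001]
wrist_force: [0.7, 0.3, 0.0]
opening: 0.472
grasp_force: 0.0
time_s: 75.4
eef_pos: [0.4568, -0.2567, 0.0782]
eef_rot: [0.001, 0.999, -0.051, 0.001]
wrist_force: [-1.0, 0.8, 5.5]
opening: 0.114
grasp_force: 58.5
[-0.121  -0.1302] 0.11367131597846139 [-1.   0.8  5.5]
angle 210.9447879514629 r 0.04900795497222446
199 [-0.022 -0.048]
187 [-0.028 -0.1  ]
175 [-0.023 -0.152]
163 [-0.008 -0.203]
150 [ 0.018 -0.249]
138 [ 0.053 -0.288]
126 [ 0.095 -0.319]
114 [ 0.143 -0.341]
102 [ 0.195 -0.352]
90 [ 0.247 -0.353]
```

```bash
python3 -m handwheel '[[[-0.022,-0.048,0,0],[-0.028,-0.1,0,0],[-0.023,-0.152,0,0],[-0.008,-0.203,0,0],[0.018,-0.249,0,0],[0.053,-0.288,0,0],[0.095,-0.319,0,0],[0.143,-0.341,0,0],[0.195,-0.352,0,0],[0.25,-0.355,0,0]]]'
python3 -m handwheel '[[[0,0,0,0],[0,0,0,0]]]'
python3 s.py
```

```text
time_s: 76.65
eef_pos: [0.514, -0.1918, 0.0779]
eef_rot: [0.001, 0.999, -0.051, 0.001]
wrist_force: [-2.2, -8.5, 0.6]
opening: 0.116
grasp_force: 59.8
time_s: 76.9
eef_pos: [0.5144, -0.192, 0.078]
eef_rot: [0.001, 0.999, -0.051, 0.001]
wrist_force: [1.7, -6.5, 2.2]
opening: 0.117
grasp_force: 60.1
sampler xy [-0.0777 -0.0552] z 0.078 F [ 1.7 -6.5  2.2]
```

```bash
python3 -m handwheel '[[[0,0,0,0],[0,0,0,0],[0,0,0,0],[0,0,0,0]]]' 28
python3 -m handwheel '[[[0,0,-0.15,0],[0,0,-0.4,0],[0,0,-0.65,0],[0,0,-0.75,0],[0,0,-0.75,0],[0,0,-0.75,0]]]' 0
python3 - <<'E'
from s import *
o=ctrl.get_obs(); q=o['eef_rot']; M=R.from_quat(np.r_[q[1:],q[0]]).as_matrix()
print(o['eef_pos'].round(4),(M.T@(np.array([.7142,-.1264,.13])-o['eef_pos'])/.2).round(3))
c=grab('wrist'); P=wpts(c,o); Ps=sxy(P); m=mask(c['color'],'red',120,50)&(P[...,2]>.05)&(P[...,2]<.11)&(Ps[...,0]<-.05); print('pin',m.sum(),np.median(Ps[m],0).round(4))
caps=(P[...,2]>.122)&(P[...,2]<.14)&(abs(Ps[...,0])<.08)&(abs(Ps[...,1])<.08)&~(abs(Ps[...,0])<.012); l,n=N.label(caps)
for i in range(1,n+1):
    s=l==i
    if s.sum()>40: print('cap',s.sum(),np.median(Ps[s],0).round(4))
E
```

```text
time_s: 77.4
eef_pos: [0.5129, -0.1903, 0.0768]
eef_rot: [-0.0, 0.999, -0.051, -0.0]
wrist_force: [0.4, 0.2, 0.1]
opening: 0.33
grasp_force: 0.0
time_s: 78.15
eef_pos: [0.5124, -0.1902, 0.2255]
eef_rot: [-0.001, 0.999, -0.051, -0.001]
wrist_force: [-0.3, 0.1, 0.7]
opening: -0.003
grasp_force: 0.0
[ 0.5124 -0.1902  0.2255] [ 0.972 -0.42   0.476]
pin 230 [-0.0763 -0.055 ]
cap 502 [0.042  0.0478]
cap 545 [ 0.0421 -0.0381]
cap 490 [-0.0511  0.0484]
cap 517 [-0.0464 -0.0064]
cap 527 [-0.0509 -0.0493]
```

```bash
python3 -m handwheel '[[[0.2,-0.1,0,0],[0.45,-0.2,0,0],[0.7,-0.3,0,0],[0.9,-0.42,0,0],[0.972,-0.42,0.15,0],[0.972,-0.42,0.35,0],[0.972,-0.42,0.476,0],[0.972,-0.42,0.476,0],[0.972,-0.42,0.476,0]]]'
python3 -m handwheel '[[[0,0,0.03,0],[0,0,0.06,0],[0,0,0.08,0],[0,0,0.095,0],[0,0,0.095,0],[0,0,0.095,0]]]'
python3 s.py
```

```text
time_s: 79.32
eef_pos: [0.7153, -0.127, 0.1321]
eef_rot: [0.0, 0.999, -0.051, 0.0]
wrist_force: [-0.4, 0.0, 1.4]
opening: -0.001
grasp_force: 0.0
time_s: 80.08
eef_pos: [0.7154, -0.1271, 0.1141]
eef_rot: [0.0, 0.999, -0.051, 0.001]
wrist_force: [-2.4, -0.1, 6.2]
opening: -0.003
grasp_force: 3.1
sampler xy [0.1059 0.0491] z 0.1141 F [-2.4 -0.1  6.2]
```

```bash
python3 -m handwheel '[[[0,0,0.01,0],[0,0,0.02,0],[0,0,0.03,0],[0,0,0.03,0],[0,0,0.03,0]]]'
python3 s.py
```

```text
time_s: 80.7
eef_pos: [0.7156, -0.1271, 0.1135]
eef_rot: [0.001, 0.999, -0.051, 0.001]
wrist_force: [-15.6, 3.9, 32.4]
opening: -0.004
grasp_force: 15.5
sampler xy [0.1062 0.0491] z 0.1135 F [-15.6   3.9  32.4]
```

```bash
for i in 1; do python3 -m handwheel '[[[0,0,-0.02,0],[0,0,-0.03,0],[0,0,-0.03,0]]]' | grep -E "pos|force"
python3 -m handwheel '[[[0,0,-0.01,0],[0,0,-0.01,0]]]'| grep -E "pos|wrist"
python3 -m handwheel '[[[0,0,-0.01,0],[0,0,-0.01,0]]]'| grep -E "pos|wrist"
python3 -m handwheel '[[[0,0,-0.01,0],[0,0,-0.01,0]]]'| grep -E "pos|wrist"
python3 -m handwheel '[[[0,0,-0.015,0],[0,0,-0.015,0]]]'| grep -E "pos|wrist"
python3 -m handwheel '[[[0,0,-0.015,0],[0,0,-0.015,0]]]'| grep -E "pos|wrist"; done
```

```text
eef_pos: [0.7155, -0.1271, 0.114]
wrist_force: [-2.7, 1.5, 9.2]
grasp_force: 4.3
eef_pos: [0.7155, -0.1271, 0.115]
wrist_force: [0.4, -0.5, 3.7]
eef_pos: [0.7153, -0.127, 0.1169]
wrist_force: [1.1, -1.5, 3.0]
eef_pos: [0.7148, -0.1268, 0.1186]
wrist_force: [0.8, -0.4, 1.9]
eef_pos: [0.7146, -0.1267, 0.1215]
wrist_force: [-0.1, -0.2, 0.7]
eef_pos: [0.7151, -0.1269, 0.1249]
wrist_force: [0.1, 0.2, -0.1]
```

```bash
python3 -m handwheel '[[[0,0,-0.2,0],[0,0,-0.5,0],[-0.2,0,-0.7,0],[-0.4,0,-0.7,0],[-0.4,0,-0.7,0],[-0.4,0,-0.7,0]]]'
python3 - <<'E'
from s import *
o=ctrl.get_obs(); print(o['eef_pos'].round(3),o['time_s'])
for nm in('wrist','top'):
    c=grab(nm); P=wpts(c,o) if nm=='wrist' else pts(c); Ps=sxy(P)
    for k,z0,z1 in(('red',.05,.11),('green',.095,.12)):
        m=mask(c['color'],k,120,50)&(P[...,2]>z0)&(P[...,2]<z1)&(Ps[...,0]<.16)&(abs(Ps[...,1])<.09); print(nm,k,m.sum(),np.nanmedian(Ps[m],0).round(3),np.nanmedian(P[m][:,2]).round(4) if m.any() else '')
    caps=(P[...,2]>.122)&(P[...,2]<.14)&(abs(Ps[...,0])<.08)&(abs(Ps[...,1])<.08)&~(abs(Ps[...,0])<.014); l,n=N.label(caps)
    print([ (Ps[l==i].mean(0).round(3).tolist()) for i in range(1,n+1) if (l==i).sum()>8])
print(ctrl.hand_in())
E
```

```text
time_s: 83.08
eef_pos: [0.6359, -0.1189, 0.265]
eef_rot: [0.0, 0.999, -0.051, 0.0]
wrist_force: [0.6, 0.5, 0.4]
opening: -0.001
grasp_force: 0.0
[ 0.636 -0.119  0.265] 83.075
wrist red 63 [-0.076 -0.05 ] 0.067
wrist green 687 [0.105 0.049] 0.1123
[[0.044, 0.05], [0.044, -0.037], [-0.044, -0.006], [-0.046, -0.049]]
top red 24 [-0.083 -0.057] 0.0901
top green 0 [nan nan] 
[[0.04, -0.046], [-0.054, -0.053]]
the job is handed in; nothing more can be done
None
  return np.nanmean(a, axis, out=out, keepdims=keepdims)
```

The job is handed in at 83 s: all five tubes are upright in the tray, the tray is home, the catch is at its stop and the green button went fully down and came back out. The yellow tube was dropped once and recovered, and the verdict was not shown to me.

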